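Blow filings off a brass bar through the guard slot

TASK

Set the small metal catch tray on the narrow rail in front of the blow-off box's chute, centred and level with its long side along the rail, and let go of it. Then take the longer of the two brass bars out of the wooden block and pass it upright, end first, down through the slot in the lid of the box until its lower end is well below the air nozzles, roughly midway between the lid's top and the metal floor inside or a little lower, and finish while still holding it there, hanging still and clear of that floor. Leave everything else where it is.

Things in the scene. Friction and masses are not known exactly. Their poses are not given: they have to be found in the camera images.
- blowbox: Blow-off box, fixed: grey, clear windows, 140 (x) x 120 (y) x 170 mm high, origin at the centre of its underside. Slot in its aluminium lid (8 mm thick). Inside: metal floor 90 mm and two brass air nozzles 35 mm below the lid top. On its -y side a steel chute sticks out to 50 mm from the wall (80 to 99 mm above the bench); below it a dark rail runs along -y to 129 mm from the wall.
- slot (a point): Centre of the slot's mouth, at the top face of the lid, 170 mm above the bench; axes as the box. The slot is a straight rectangular through hole 26 mm along x by 12 mm along y (2 mm more than the bar each way) with a 2 mm bevel round its mouth.
- rail_spot (a point): Point on the rail's flat top where the centre of the tray's underside belongs: 85 mm out from the box's -y wall (145 mm from the box's centre), 50 mm above the bench; axes as the box. The rail is 24 mm wide (along x) and ends 44 mm farther out along -y.
- tray: Small open aluminium tray, 44 (x) x 64 (y) x 22 mm high, walls 3 mm, about 80 g, loose, lying flat on the bench at the start. Origin at the centre of its underside, z up. Either way round will do.
- bar: The longer brass bar: 24 (x) x 10 (y) x 140 mm long (z), about 280 g, standing upright in a socket of the wooden block, 105 mm of it above the block's top. Origin at the centre of its lower end face, z up along the bar; that end starts 10 mm above the bench and must go into the slot. Either way round about z will do.
- shortbar: The shorter brass bar, 24 x 10 x 95 mm, standing in the other socket of the wooden block; to be left there. Origin at the centre of its lower end face. Which socket holds which bar varies.
- stockblock: Wooden block fixed to the bench, 130 (x) x 60 (y) x 45 mm high, origin at the centre of its underside. Two sockets 35 mm deep, 27 x 13 mm, at 32 mm either side of the middle along x; the bars' axes lie along the block's axes.
- mug: White mug, 76 mm wide, 90 mm high, loose bystander. Origin at the centre of its underside.
- screwdriver: Screwdriver lying on the bench, loose bystander.
- benchblock: Square steel bench block, 75 x 75 x 22 mm, loose bystander. Origin at the centre of its underside.
There are look-alikes about, which are no part of the job. Several things look just like the tray: the one meant starts nearest to the robot's base.

How it is judged:
By the outcome, as a careful person would: the job done as asked, in the order asked, and still so for the second after the job is handed in, while the arm keeps its last pose, push and grip.
It also fails if it takes over 58 s, if anything falls off the work surface, if the arm or the gripper's body presses on something with over 40 N, if the wrist force passes 120 N, or if a joint passes its speed limit or range.

ROBOT

A 6-joint arm with a two-finger parallel gripper is mounted at the origin on the work surface. World frame = base frame: x ahead of the robot, y to its left, z up, the work surface at z = 0. Lengths are in m, angles in rad, forces in N, time in s.
With the tool pointing down it reaches from about 0.325 to 0.9 m from the base axis. Payload 6.1 kg.
Tool frame: the origin (TCP) lies midway between the tips of the shut fingers; the grasp point (between the pads) lies 19 mm behind it; z points along the fingers, x is the direction in which the jaws open and shut, and the axes are right-handed (so a half turn about z gives the same grasp; the last joint's range is limited). The gripper opens to 85 mm and grips with 20 to 120 N. Pads are 22 mm wide; open, the fingers measure 114 mm over their backs; the gripper's body (76 mm by 85 mm) begins 54 mm behind the grasp point. The pads swing forward as they close: fully open they stand 13 mm farther back than shut.
Start: joints at [1.115, 0.22, 1.526, -0, 1.395, -0.126], TCP at [0.202, 0.591, 0.231] pointing down, gripper open.
Joint ranges: [-2.98, 2.98], [-0.91, 2.08], [0.09, 2.57], [-1.24, 4.39], [0.2, 2.65], [-2.68, 2.68]. Speed limits (rad/s): [2.57, 2.57, 3.01, 3.14, 3.14, 3.14].

INTERFACE

Orientations are given as [roll, pitch, yaw] about the fixed x, y, z axes, in that order (R = Rz(yaw) Ry(pitch) Rx(roll)).
In Python, from plant import r gives the robot as it stands.
- The arm moves only by the tool drive_tool, never from a script. Its argument "deltas" is a list of rows, each a list of 7 numbers: the gripper command: -1 is shut, 1 is fully open, values between are in proportion, then the shift along the tool's x, y, z as a fraction of full scale, then the turn, a rotation vector about the tool's x, y, z as a fraction of full scale. In form: [[jaw, dx, dy, dz, rx, ry, rz], ...]. A call has 1 to 20 rows; each row shifts and turns the commanded pose from where the row before left it, along the tool's axes as they then stand; what a row does not reach is not made up. Full scale, the value 1, is 30 mm for a shift and 0.08 rad for a turn. A row lasts 1/10 s, in which the tool goes at most 50 mm and 8.59 degrees, less where a joint would pass 70% of its speed; a pose out of reach is approached as far as the arm can. A call with a number of a shift or a turn outside -1 to 1 is refused whole. A call with a gripper value outside its range is refused whole. The fingers move at their own pace and stop on an object; the grip force is fixed at half the most. Time passes only in rows, so rows that do not move let the fingers close. It gives the time, the measured TCP pose, the force and the opening at its end, in the units of the state.
- r.state(): the state, without advancing time (a new reading comes with each control period).
- r.get_image(name): name is "scene" or "top" or "wrist"; returns a dict with "color" (384x512x3 uint8, red, green, blue), "fx", "fy", "cx", "cy" (pixels), "world_from_camera" (4x4, takes a point from camera to world coordinates). Camera axes: x right, y up, looking along -z (the intrinsics and any distortion apply to the point x, -y, -z); pixel columns grow to the right and rows downward; lengths in m; the calibration is good to about 2 mm. A picture is of the moment at which its call begins. There is no depth.
- r.hand_in(): hands the job in, once; it reports no verdict.
Trained networks look in a picture, given as the dict that the camera call returned (one of the last four; its "shot" number tells which), for a name from the list of things; names that differ only in an ending like _2 or _b are one class to them, and where a whole thing is asked for, a point or a joint stands for the part that bears it (a point fixed in the world has none). Each returns a list of dicts, best first, with "confidence" (0 to 1); they miss things now and then, are a little off and sometimes report something else, mostly with a low value. They report only what shows in the picture. A call takes as long as a camera call. They do not tell look-alikes from the thing itself.
- r.trace(picture, target): "pixels" (384x512 bool, what is visible of it) and "extent" ([left, top, right, bottom] in pixels, round what is visible of it).
The state is a dict: "time": time; "joint_positions": joint angles; "joint_vel": joint speeds; "joint_efforts": joint torques, N m; "eef_pos": TCP position; "ee_rot": TCP orientation; "wrist_force": force on the tool from outside, world axes, zero at the start; "ft_torque": the same for the moment, N m; "finger_gap": finger opening in m.
Only numpy, scipy, OpenCV 4.12 (cv2) and the standard library are available. Lean on these libraries where they do the work, as an engineer would, in place of code of your own. Each camera call takes 0.05 s, during which the arm holds its last target.

## Working session

There is one attempt and no reset: what is moved stays moved. The work goes in short steps, Python scripts to look and compute and a tool call to move; the robot and the scene stay as the last step left them, time stands still between calls to the robot, and variables do not carry over. Pictures are saved under pics/ and viewed, and the job is handed in when it is done.

Besides the shell and the picture viewer there is one more tool, called after ">>>" as name(argument=value, ...), one argument or row to a line, values as JSON. drive_tool: Moves the arm, as the interface text tells. Its arguments: {"type":"object","properties":{"deltas":{"type":"array","items":{"type":"array","items":{"type":"number","minimum":-1,"maximum":1}}}},"required":["deltas"]}

```bash
ls; mkdir -p pics
python3 - <<'E'
from plant import r
import cv2,pickle
print(r.state())
for n in ["scene","top","wrist"]:
    p=r.get_image(n); cv2.imwrite(f"pics/{n}0.png",p["color"][:,:,::-1]); pickle.dump(p,open(f"pics/{n}0.pkl","wb"))
    print({k:v for k,v in p.items() if k!="color"})
    for t in ["tray","bar","blowbox","stockblock","shortbar"]:
        try: print(n,t,[(round(d["confidence"],2),d["extent"]) for d in r.trace(p,t)])
        except Exception as e: print(n,t,e)
E
```

```text
pics
{'time': 0.0, 'joint_positions': array([ 1.11488908e+00,  2.21183895e-01,  1.52762090e+00,  4.47293710e-06,
        1.39468650e+00, -1.26105025e-01]), 'joint_vel': array([ 0.00061829,  0.00087235, -0.00033288,  0.00150623, -0.00105414,
       -0.00065325]), 'joint_efforts': array([-1.11568937e-03, -4.96895134e+01, -3.89393735e+01, -3.37218207e-04,
        1.12712316e-02, -7.81895005e-05]), 'eef_pos': array([0.20214834, 0.59077066, 0.23022022]), 'ee_rot': array([-3.14134949e+00,  1.88300691e-03,  1.24099355e+00]), 'wrist_force': array([-0.74897576, -0.564314  ,  0.3869006 ]), 'ft_torque': array([-0.02254925, -0.01259605, -0.00888892]), 'finger_gap': 0.08552372015520018}
{'fx': 491.02389758591505, 'fy': 491.02389758591505, 'cx': 257.4768596254919, 'cy': 188.30935212703866, 'world_from_camera': array([[ 0.81206396, -0.41592273,  0.40934143,  1.11112129],
       [ 0.58325553,  0.5554987 , -0.59265013, -0.92872509],
       [ 0.01910803,  0.72002047,  0.69368971,  1.09881696],
       [ 0.        ,  0.        ,  0.        ,  1.        ]]), 'shot': 1}
scene tray [(0.89, [221.3, 197.8, 2
[... 889 characters left out ...]
ar [(0.64, [335.6, 215.0, 346.1, 221.9]), (0.24, [102.3, 128.6, 221.5, 195.2])]
top blowbox [(0.69, [103.1, 132.2, 223.9, 195.8])]
top stockblock [(0.86, [319.9, 186.8, 347.3, 231.7])]
top shortbar [(0.65, [331.6, 195.3, 337.6, 201.5])]
{'fx': 280.05767678619543, 'fy': 280.05767678619543, 'cx': 253.58331144204104, 'cy': 188.7706869552904, 'world_from_camera': array([[ 0.32362737, -0.90513895, -0.27566066,  0.13280641],
       [ 0.9461839 ,  0.30994625,  0.09310936,  0.61476506],
       [ 0.00116308, -0.29095841,  0.95673499,  0.37305274],
       [ 0.        ,  0.        ,  0.        ,  1.        ]]), 'shot': 3}
wrist tray []
wrist bar []
wrist blowbox []
wrist stockblock []
wrist shortbar []
```

View pics/scene0.png

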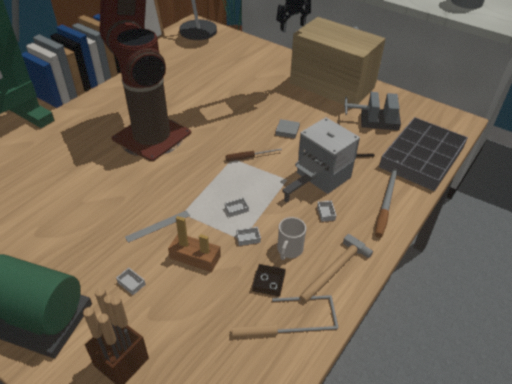

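View pics/top0.png

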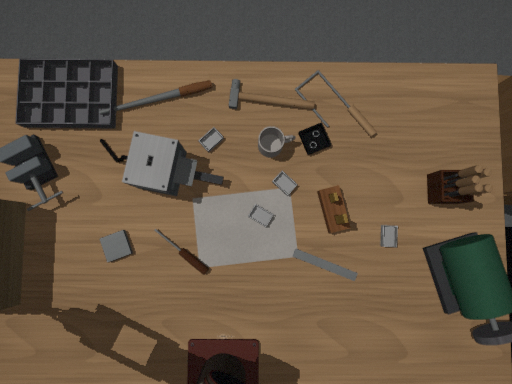

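```bash
cat > h.py <<'E'
import numpy as np,cv2,pickle
def ray(p,uv):
    u,v=uv; d=np.array([(u-p["cx"])/p["fx"],-(v-p["cy"])/p["fy"],-1.]); T=p["world_from_camera"]
    return T[:3,3],T[:3,:3]@d
def onz(p,uv,z):
    o,d=ray(p,uv); return o+d*(z-o[2])/d[2]
def proj(p,X):
    X=np.atleast_2d(X);T=p["world_from_camera"]; c=(X-T[:3,3])@T[:3,:3]
    return np.c_[p["cx"]+p["fx"]*c[:,0]/-c[:,2], p["cy"]-p["fy"]*c[:,1]/-c[:,2]]
def tri(obs):
    A=np.zeros((3,3));b=np.zeros(3)
    for p,uv in obs:
        o,d=ray(p,uv); d=d/np.linalg.norm(d);M=np.eye(3)-np.outer(d,d);A+=M;b+=M@o
    return np.linalg.solve(A,b)
def box(x,y,yaw,sx,sy,z0,z1):
    c,s=np.cos(yaw),np.sin(yaw)
    return np.array([[x+c*a*sx/2-s*b*sy/2,y+s*a*sx/2+c*b*sy/2,z] for z in(z0,z1) for a in(-1,1) for b in(-1,1)])
def load(n): return pickle.load(open(f"pics/{n}.pkl","rb"))
def snap(r,cam,name):
    p=r.get_image(cam); cv2.imwrite(f"pics/{name}.png",p["color"][:,:,::-1]); pickle.dump(p,open(f"pics/{name}.pkl","wb")); return p
E
python3 - <<'E'
from h import *
s=load("scene0");t=load("top0")
for n,p,e in[("t",t,(260.2,216.6)),("t",t,(387.5,238)),("t",t,(283,185)),("s",s,(234,206)),("s",s,(129.5,282)),("s",s,(248.5,237)),("block t",t,(333.5,209)),]:
    print(n,e,onz(p,e,.011 if n!="block t" else .04))
# crops
for n,p,(a,b,c,d),k in[("tc1",t,(95,120,300,240),4),("tc2",t,(300,170,420,260),6),("sc1",s,(200,100,390,240),4)]:
    im=p["color"][b:d,a:c,::-1]; im=cv2.resize(im,None,fx=k,fy=k,interpolation=cv2.INTER_CUBIC); im=im[:600,:800]; cv2.imwrite(f"pics/{n}.png",im)
E
```

```text
t (260.2, 216.6) [ 0.46279059 -0.10611219  0.011     ]
t (387.5, 238) [ 0.40136507 -0.48713945  0.011     ]
t (283, 185) [ 0.55851692 -0.1744508   0.011     ]
s (234, 206) [ 0.45713816 -0.10630757  0.011     ]
s (129.5, 282) [ 0.40638819 -0.49331208  0.011     ]
s (248.5, 237) [ 0.56689255 -0.17990603  0.011     ]
block t (333.5, 209) [ 0.48540968 -0.32078604  0.04      ]
```

View crops.

The scene view shows the box at about (330,155), the block at (195,250) and trays at (235,206), (248,237), (130,282) and (327,211). In the top view the tray on the paper, at (262,216), is nearest the base.

View pics/tc1.png

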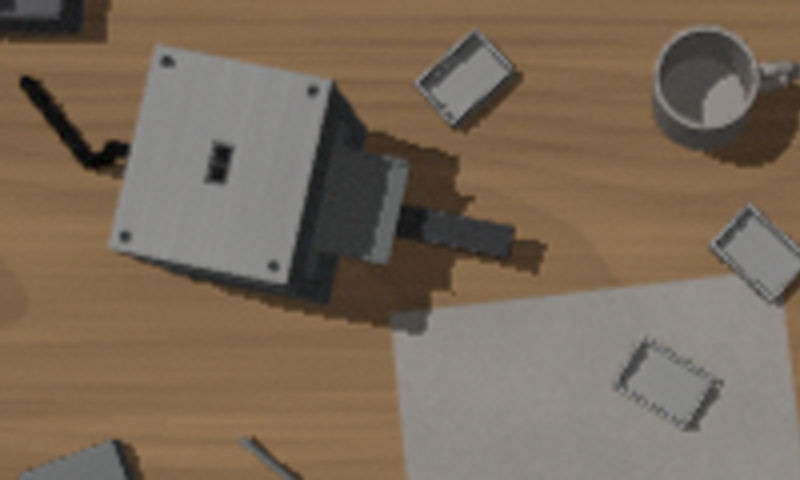

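View pics/tc2.png

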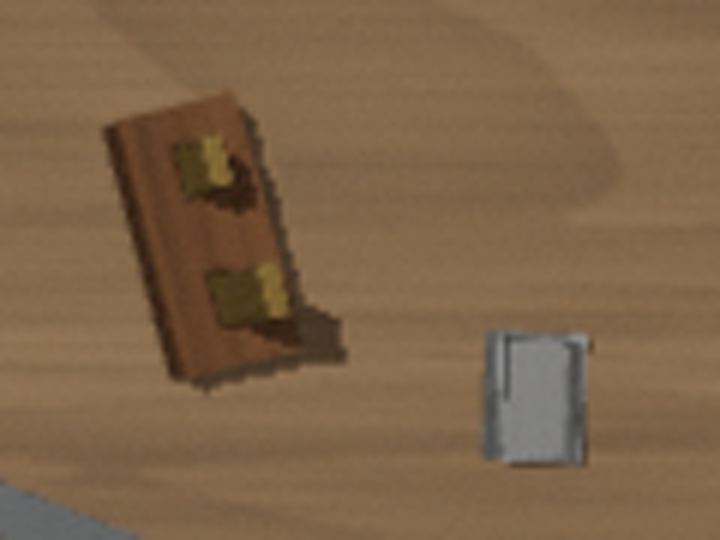

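View pics/sc1.png

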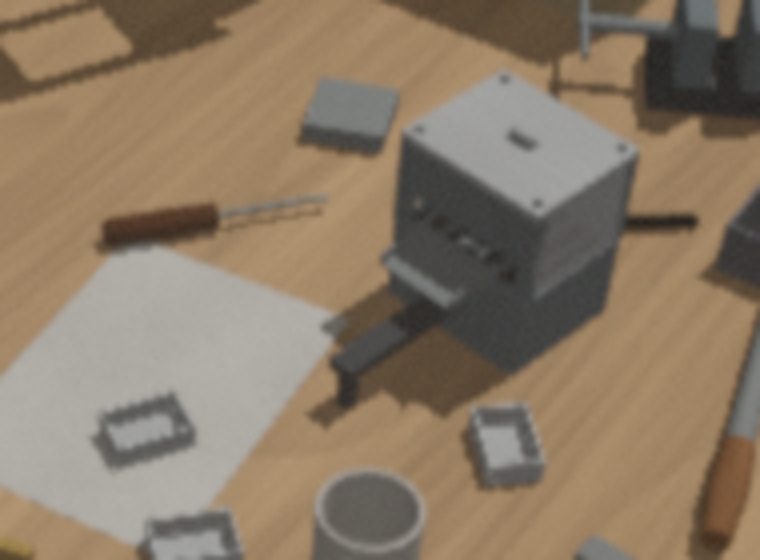

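The crops show the box lid with its slot at about (150,160) in the top view. The chute and rail run to the right, towards -y. The longer bar is in the lower (-x) socket, and the target tray lies slanted on the paper.

Run:
```python
from h import *
from scipy.optimize import least_squares
s=load("scene0");t=load("top0")
tc=np.array([(155,45),(333,80),(290,285),(110,245)])/4+[95,120]-0.375
sc=np.array([(505,72),(637,152),(537,215),(402,132)])/4+[200,100]-.375
for c in tc: print(onz(t,c,.17))
print("slot",onz(t,np.array([220,162])/4+[95,120],.17), onz(s,np.array([522,138])/4+[200,100],.17))
# rail end
print("rail", [onz(t,np.array(q)/4+[95,120],.05) for q in [(515,228),(510,258),(425,206),(418,243)]])
for c in sc: print("s",onz(s,c,.17))
blk=np.array([(108,128),(232,92),(303,350),(180,380)])/6+[300,170]
for c in blk: print("blk",onz(t,c,.045))
tr=np.array([(648,338),(722,380),(692,430),(615,385)])/4+[95,120]
for c in tr: print("tray",onz(t,c,.022))
tr=np.array([(97,408),(177,393),(195,435),(110,468)])/4+[200,100]
bt=np.array([(208,268),(250,262),(262,322),(220,328)])/6+[300,170]
for c in bt: print("bartop",onz(t,c,.150))
```

```text
[0.68321009 0.23720941 0.17      ]
[0.66046707 0.11804213 0.17      ]
[0.52289285 0.1431239  0.17      ]
[0.54856067 0.26235106 0.17      ]
slot [0.60354533 0.19056037 0.17      ] [0.60393799 0.1948587  0.17      ]
rail [array([0.57644782, 0.002068  , 0.05      ]), array([0.55432464, 0.00542792, 0.05      ]), array([0.59219413, 0.06816434, 0.05      ]), array([0.56486335, 0.07277837, 0.05      ])]
s [0.54802882 0.26334933 0.17      ]
s [0.68162346 0.23404141 0.17      ]
s [0.65711374 0.12126816 0.17      ]
s [0.52377602 0.14606773 0.17      ]
blk [ 0.53675006 -0.27479975  0.045     ]
blk [ 0.55492681 -0.33584804  0.045     ]
blk [ 0.42905255 -0.36884887  0.045     ]
blk [ 0.41417419 -0.30882185  0.045     ]
tray [ 0.49830126 -0.09616277  0.022     ]
tray [ 0.46742072 -0.151328    0.022     ]
tray [ 0.43025819 -0.12915464  0.022     ]
tray [ 0.46318689 -0.07186773  0.022     ]
bartop [ 0.46398635 -0.3026836   0.15      ]
bartop [ 0.46679038 -0.32151805  0.15      ]
bartop [ 0.44008093 -0.32652912  0.15      ]
bartop [ 0.43729347 -0.3077337   0.15      ]
```

```bash
cat >> h.py <<'E'
def plan(r,pos,yaw,n,jaw,nrot=None):
    """rows from measured pose to pos,yaw in n rows (rounded)"""
    st=r.state(); return plan0(st["eef_pos"],st["ee_rot"],pos,yaw,n,jaw,nrot)
def plan0(p,rpy,pos,yaw,n,jaw,nrot=None):
    from scipy.spatial.transform import Rotation as Ro
    R=Ro.from_euler("xyz",rpy); Rt=Ro.from_euler("xyz",[np.pi,0,yaw])
    nrot=nrot or n; rows=[]; p=np.array(p,float)
    for i in range(n):
        d=(np.array(pos)-p)/(n-i); td=R.inv().apply(d)/.03
        rv=(R.inv()*Rt).as_rotvec()
        rv=(rv/(nrot-i) if i<nrot else rv*0)/.08
        row=[jaw]+[round(float(x),2)+0. for x in list(td)+list(rv)]
        rows.append(row); p=p+R.apply(np.array(row[1:4])*.03); R=R*Ro.from_rotvec(np.array(row[4:])*.08)
    print(str(rows).replace(" ","")); print("max",np.abs(np.array(rows)[:,1:]).max(),"end",p,R.as_euler("xyz"))
E
python3 - <<'E'
from h import *; from plant import r
plan(r,[.455,-.10,.20],-.53,28,1)
E
```

```text
[[1,-0.68,0.55,0.04,0.0,0.0,0.79],[1,-0.65,0.59,0.04,0.0,0.0,0.79],[1,-0.61,0.63,0.04,0.0,0.0,0.79],[1,-0.56,0.67,0.04,0.0,0.0,0.79],[1,-0.52,0.7,0.04,0.0,0.0,0.79],[1,-0.48,0.74,0.04,0.0,0.0,0.79],[1,-0.43,0.76,0.04,0.0,0.0,0.79],[1,-0.38,0.79,0.04,0.0,0.0,0.79],[1,-0.33,0.81,0.04,0.0,0.0,0.79],[1,-0.28,0.83,0.04,0.0,0.0,0.79],[1,-0.22,0.85,0.04,0.0,0.0,0.79],[1,-0.17,0.86,0.04,0.0,0.0,0.79],[1,-0.11,0.87,0.04,0.0,0.0,0.79],[1,-0.06,0.87,0.03,0.0,0.0,0.79],[1,0.0,0.88,0.04,0.0,0.0,0.79],[1,0.05,0.87,0.03,0.0,0.0,0.79],[1,0.11,0.87,0.04,0.0,0.0,0.79],[1,0.16,0.86,0.03,0.0,0.0,0.79],[1,0.21,0.85,0.04,0.0,0.0,0.79],[1,0.27,0.84,0.03,0.0,0.0,0.79],[1,0.32,0.82,0.04,0.0,0.0,0.79],[1,0.37,0.79,0.03,0.0,0.0,0.79],[1,0.42,0.77,0.04,0.0,0.0,0.79],[1,0.47,0.74,0.03,0.0,0.0,0.79],[1,0.51,0.71,0.04,0.0,0.0,0.79],[1,0.56,0.68,0.03,0.0,0.0,0.8],[1,0.6,0.64,0.04,0.0,0.0,0.79],[1,0.64,0.6,0.03,0.0,0.0,0.8]]
max 0.88 end [ 0.45511001 -0.10008308  0.20009921] [-3.14158970e+00  5.62736852e-06 -5.30223122e-01]
```

View pics/wrist0.png

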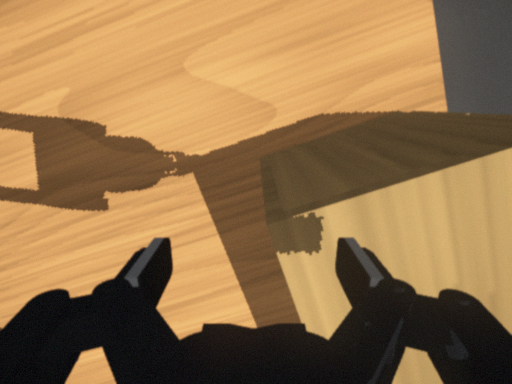

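The wrist view shows a wooden crate under the right finger, at about (400,260), so I'll lift before I leave.

>>> drive_tool(
  deltas=[
    [1,0,0,-1,0,0,0],
    [1,-0.68,0.55,-0.9,0,0,0.79],
    [1,-0.65,0.59,0.04,0,0,0.79],
    [1,-0.61,0.63,0.04,0,0,0.79],
    [1,-0.56,0.67,0.04,0,0,0.79],
    [1,-0.52,0.7,0.04,0,0,0.79],
    [1,-0.48,0.74,0.04,0,0,0.79],
    [1,-0.43,0.76,0.04,0,0,0.79],
    [1,-0.38,0.79,0.04,0,0,0.79],
    [1,-0.33,0.81,0.04,0,0,0.79],
    [1,-0.28,0.83,0.04,0,0,0.79],
    [1,-0.22,0.85,0.04,0,0,0.79],
    [1,-0.17,0.86,0.04,0,0,0.79],
    [1,-0.11,0.87,0.04,0,0,0.79],
    [1,-0.06,0.87,0.03,0,0,0.79],
    [1,0,0.88,0.04,0,0,0.79],
    [1,0.05,0.87,0.04,0,0,0.79],
    [1,0.11,0.87,0.04,0,0,0.79],
    [1,0.16,0.86,0.04,0,0,0.79],
    [1,0.21,0.85,0.04,0,0,0.79],
  ],
)

```text
time: 2.9
eef_pos: [0.374, 0.1214, 0.2672]
ee_rot: [-3.142, -0.001, 0.038]
wrist_force: [1.0, 0.5, -0.3]
finger_gap: 0.0856
```

Run:
```python
from h import *; from plant import r
p=snap(r,"wrist","w1")
print(r.state()["eef_pos"],r.state()["ee_rot"],r.state()["time"],p["world_from_camera"])
plan(r,[.455,-.10,.20],-.53,9,1)
```

```text
[0.37502273 0.11866629 0.26698071] [ 3.13892576e+00 -1.07480793e-03  3.29091998e-02] 2.95 [[ 0.99928168 -0.03566276 -0.01281744  0.37154806]
 [ 0.03784598  0.95654362  0.28912278  0.19484988]
 [ 0.00194952 -0.28940019  0.95720621  0.40896224]
 [ 0.          0.          0.          1.        ]]
[[1,0.27,0.82,0.25,0.0,0.0,0.78],[1,0.32,0.8,0.25,0.0,0.0,0.78],[1,0.37,0.78,0.25,0.0,0.0,0.78],[1,0.42,0.75,0.25,0.0,0.0,0.78],[1,0.46,0.73,0.25,0.01,-0.01,0.78],[1,0.51,0.7,0.25,0.0,0.0,0.78],[1,0.55,0.66,0.25,0.01,-0.01,0.79],[1,0.59,0.63,0.25,0.0,0.0,0.78],[1,0.62,0.59,0.25,0.01,-0.01,0.79]]
max 0.82 end [ 0.45484226 -0.10000919  0.19997535] [-3.14128954e+00  3.98400019e-04 -5.30292493e-01]
```

View pics/w1.png

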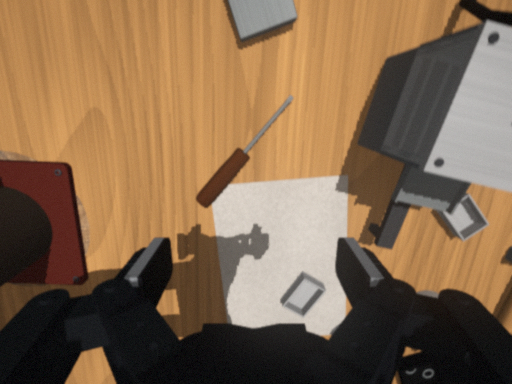

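The view shows the target tray at (303,293), the rail at (392,228) and the screwdriver at (240,160). I'll carry on to hover above the tray.

>>> drive_tool(
  deltas=[
    [1,0.27,0.82,0.25,0,0,0.78],
    [1,0.32,0.8,0.25,0,0,0.78],
    [1,0.37,0.78,0.25,0,0,0.78],
    [1,0.42,0.75,0.25,0,0,0.78],
    [1,0.46,0.73,0.25,0,0,0.78],
    [1,0.51,0.7,0.25,0,0,0.78],
    [1,0.55,0.66,0.25,0,0,0.79],
    [1,0.59,0.63,0.25,0,0,0.78],
    [1,0.62,0.59,0.25,0,0,0.79],
    [1,0,0,0,0,0,0],
  ],
)

```text
time: 3.95
eef_pos: [0.4552, -0.0975, 0.1986]
ee_rot: [3.141, 0.001, -0.527]
wrist_force: [0.0, 0.4, 0.6]
finger_gap: 0.0854
```

Run:
```python
from h import *; from plant import r
p=snap(r,"wrist","w2")
s=r.state();print(s["eef_pos"],s["ee_rot"],s["time"])
im=cv2.resize(p["color"][100:330,100:420,::-1],None,fx=2.5,fy=2.5,interpolation=cv2.INTER_CUBIC); cv2.imwrite("pics/w2c.png",im)
print([(round(d["confidence"],2),d["extent"]) for d in r.trace(p,"tray")])
```

```text
[ 0.4549356  -0.09617812  0.19897632] [ 3.14148176e+00  1.43784171e-03 -5.24550389e-01] 4.0
[(0.86, [243.7, 139.6, 290.2, 198.6]), (0.67, [338.4, 151.9, 391.3, 213.8])]
```

View pics/w2.png

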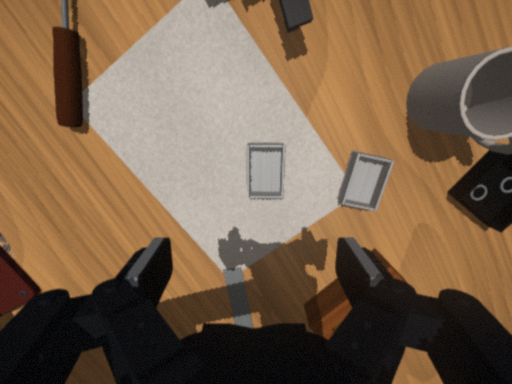

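View pics/w2c.png

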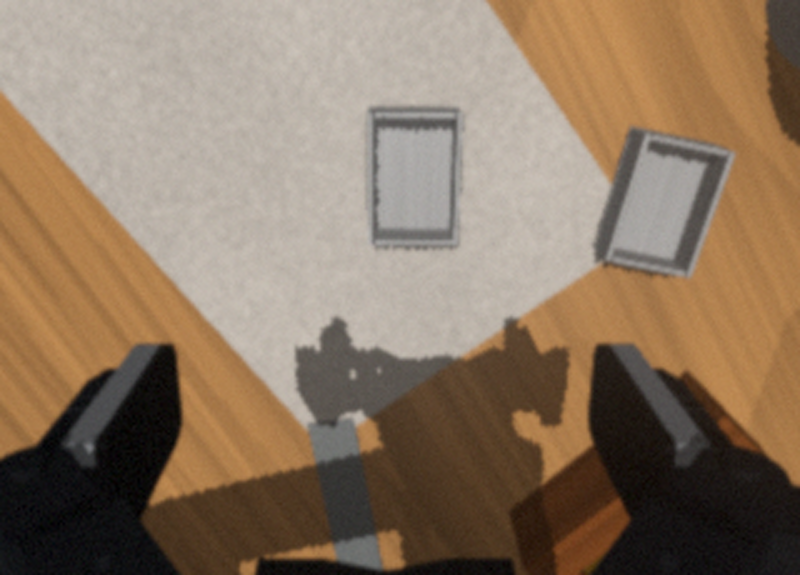

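The target tray is upright in the image at (247–285, 142–199), nearly square to the tool.

Run:
```python
from h import *; from plant import r
p=load("w2");q=load("w1");t=load("top0")
c=np.array([(369,107),(461,107),(459,247),(372,247)])/2.5+100-.3
P=[onz(p,x,.022) for x in c]
for x in P: print(x)
P=np.array(P);m=P.mean(0);l=(P[0]+P[1]-P[2]-P[3])/2;w=(P[1]+P[2]-P[0]-P[3])/2
print("centre",m,"long",np.linalg.norm(l),np.arctan2(l[1],l[0])-np.pi/2,"w",np.linalg.norm(w),np.arctan2(w[1],w[0]))
im=cv2.resize(q["color"][180:340,220:420,::-1],None,fx=4,fy=4,interpolation=cv2.INTER_CUBIC); cv2.imwrite("pics/w1c.png",im)
print("tri c",tri([(p,c.mean(0)),(q,(303,293)),(t,(262-.2,216))]))
print(proj(q,[m]),proj(t,[m]))
```

```text
[ 0.46575503 -0.06643249  0.022     ]
[ 0.501734   -0.08733937  0.022     ]
[ 0.46913204 -0.14573068  0.022     ]
[ 0.43302448 -0.12475297  0.022     ]
centre [ 0.46741139 -0.10606388  0.022     ] long 0.06687670885056313 -0.5103181228131011 w 0.041685690770746645 -0.5263557420733036
tri c [ 0.46649639 -0.11009445  0.00352827]
[[304.6640913  298.23884305]] [[260.27216693 214.9024768 ]]
```

View pics/w1c.png

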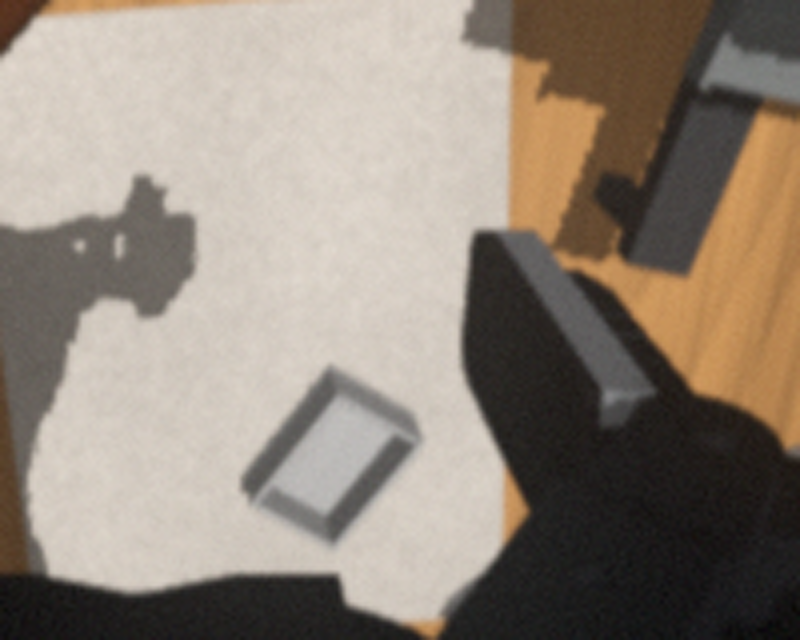

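>>> drive_tool(
  deltas=[
    [1,0.13,0.07,0.9,0,0,0],
    [1,0.13,0.07,0.9,0,0,0],
    [1,0.13,0.07,0.9,0,0,0],
    [1,0.13,0.07,0.8,0,0,0],
    [1,0,0,0,0,0,0],
    [1,0,0,0,0,0,0],
  ],
)

```text
time: 4.65
eef_pos: [0.4644, -0.1097, 0.0951]
ee_rot: [-3.141, 0.001, -0.522]
wrist_force: [0.2, 0.5, 0.8]
finger_gap: 0.0855
```

Run:
```python
from h import *; from plant import r
p=snap(r,"wrist","w3")
s=r.state();print(s["eef_pos"],s["ee_rot"],s["time"])
for X in [(.4674,-.106),(.4648,-.112)]: print(proj(p,box(*X,-.52,.044,.064,.022,.022)))
im=cv2.resize(p["color"][100:300,150:350,::-1],None,fx=3,fy=3,interpolation=cv2.INTER_CUBIC); cv2.imwrite("pics/w3c.png",im)
```

```text
[ 0.46516993 -0.11013957  0.09594213] [-3.14120932e+00 -1.53491788e-03 -5.21888848e-01] 4.7
[[227.48402043 230.09956871]
 [225.13443406 154.32204746]
 [279.95547313 230.02946683]
 [282.08969568 154.24012979]
 [227.48402043 230.09956871]
 [225.13443406 154.32204746]
 [279.95547313 230.02946683]
 [282.08969568 154.24012979]]
[[228.55969359 237.13120181]
 [226.32144078 162.60111929]
 [280.61513416 237.06214986]
 [282.78688592 162.5205372 ]
 [228.55969359 237.13120181]
 [226.32144078 162.60111929]
 [280.61513416 237.06214986]
 [282.78688592 162.5205372 ]]
```

View pics/w3c.png

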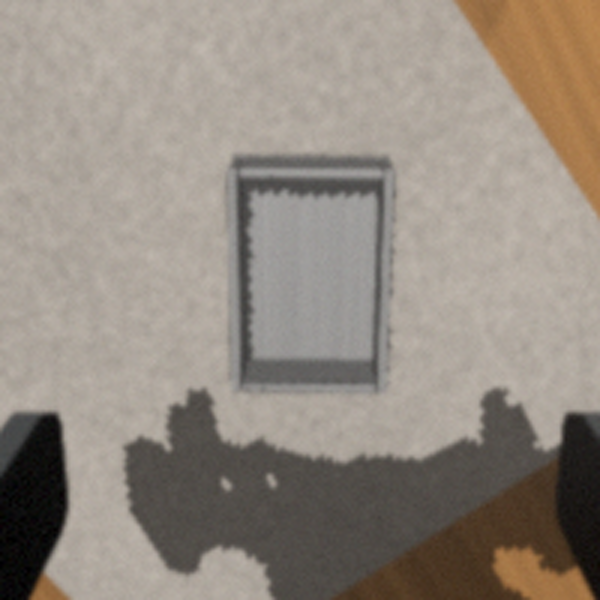

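>>> drive_tool(
  deltas=[
    [1,0,-0.13,0.6,0,0,0],
    [1,0,0,0.8,0,0,0],
    [1,0,0,0.8,0,0,0],
    [1,0,0,0.6,0,0,0],
    [1,0,0,0.3,0,0,0],
    [1,0,0,0,0,0,0],
    [1,0,0,0,0,0,0],
  ],
)

```text
time: 5.4
eef_pos: [0.4675, -0.1075, 0.0029]
ee_rot: [-3.141, -0.002, -0.523]
wrist_force: [-0.4, -0.2, -0.3]
finger_gap: 0.0854
```

>>> drive_tool(
  deltas=[
    [0,0,0,0.06,0,0,0],
    [-0.2,0,0,0,0,0,0],
    [-0.5,0,0,0,0,0,0],
    [-1,0,0,0,0,0,0],
    [-1,0,0,0,0,0,0],
    [-1,0,0,0,0,0,0],
    [-1,0,0,0,0,0,0],
  ],
)

```text
time: 6.1
eef_pos: [0.4672, -0.1075, 0.0005]
ee_rot: [-3.141, -0.001, -0.523]
wrist_force: [-0.8, 0.2, 6.0]
finger_gap: 0.0428
```

Run:
```python
from h import *; from plant import r
p=snap(r,"wrist","w4")
s=r.state();print(s["eef_pos"],s["ee_rot"],s["time"],s["finger_gap"],s["wrist_force"])
```

```text
[ 0.46714833 -0.10749079  0.00048364] [-3.14141668e+00 -1.39870713e-03 -5.23021847e-01] 6.15 0.042335475154269546 [ 0.14216096 -0.1007827   6.46793886]
```

View pics/w4.png

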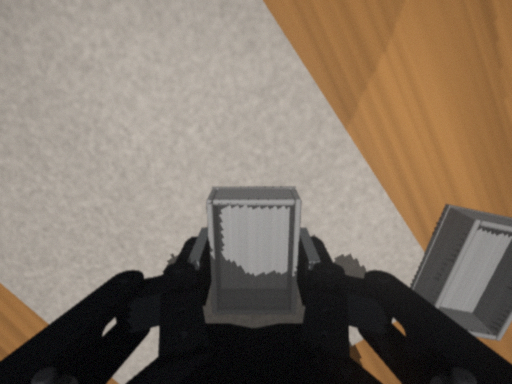

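The jaws are shut on the tray, whose rim spans (208–300, 200–318). I'll work out the tray's offset in the tool frame and plan the lift and carry.

Run:
```python
from h import *; from plant import r
p=load("w4")
im=cv2.resize(p["color"][170:350,180:330,::-1],None,fx=4,fy=4,interpolation=cv2.INTER_CUBIC); im=im[:600]; cv2.imwrite("pics/w4c.png",im)
print(proj(p,box(.4670,-.1075,-.523,.044,.064,.022,.0)))
q=load("w1")
# rail/lid/slot in w1
im=cv2.resize(q["color"][0:260,340:512,::-1],None,fx=3,fy=3,interpolation=cv2.INTER_CUBIC);im=im[:600,:800]; cv2.imwrite("pics/w1d.png",im)
```

```text
[[209.7395009  316.73505291]
 [203.39492752 200.3918447 ]
 [294.32136851 316.62752665]
 [300.26880299 200.34760746]
 [215.20540946 289.89266423]
 [210.44408538 186.73402222]
 [289.10372684 289.81260519]
 [293.55617864 186.70401527]]
```

View pics/w4c.png

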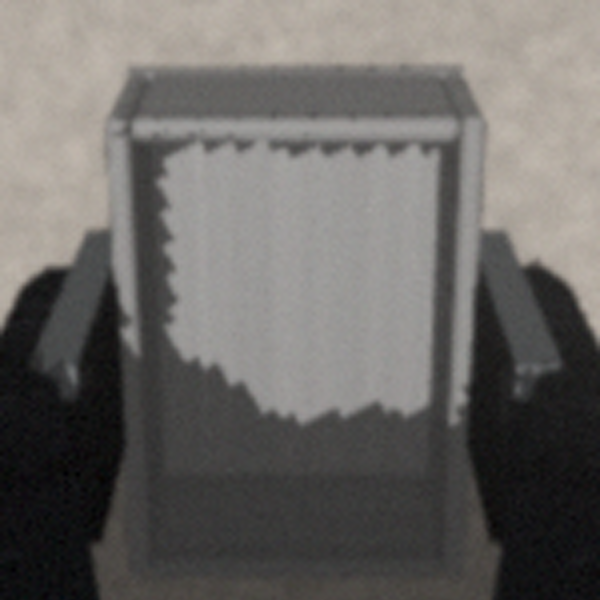

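Run:
```python
from h import *
from scipy.optimize import least_squares
def fit(p,obs,x0):
    def f(v):
        b=box(v[0],v[1],v[2],.044,.064,v[3],v[3])[[1,3,2,0]]
        return (proj(p,b)-obs).ravel()
    s=least_squares(f,x0); print(s.x, s.fun.round(1))
p3=load("w3"); o3=np.array([(231,168),(392,168),(386,391),(234,391)])/3+[150,100]-.33
p2=load("w2"); o2=np.array([(369,107),(461,107),(459,247),(372,247)])/2.5+100-.3
p4=load("w4"); o4=np.array([(108,120),(485,120),(467,565),(132,565)])/4+[180,170]-.37
for p,o in[(p2,o2),(p3,o3),(p4,o4)]: fit(p,o,[.467,-.107,-.52,.022])
```

```text
[ 0.46775179 -0.10510591 -0.51550693  0.02585237] [-1.1  1.1  1.4  0.6  1.  -1.1 -1.3 -0.7]
[ 0.46587922 -0.10796305 -0.52619513  0.01586173] [-0.9  0.2  0.7  0.5  0.3 -0.3 -0.1 -0.5]
[ 0.46738847 -0.10900295 -0.5184077   0.0169229 ] [ 0.7 -0.3 -0.5 -0.8 -1.2  0.4  0.9  0.9]
```

View pics/w1d.png

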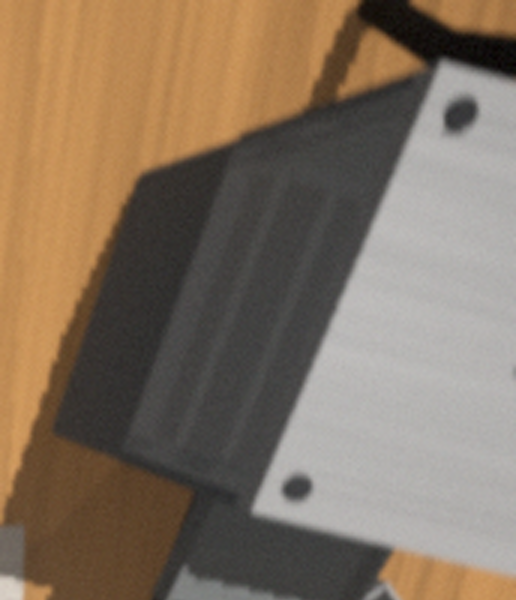

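Run:
```python
from h import *; from plant import r
s=r.state()
plan0([.4672,-.1075,.1205],s["ee_rot"],[.575,.040,.1405],-.197,9,-1)
```

```text
[[-1,0.07,-0.67,-0.07,0.0,0.0,-0.45],[-1,0.1,-0.67,-0.07,0.0,0.0,-0.45],[-1,0.12,-0.67,-0.07,0.0,0.0,-0.45],[-1,0.15,-0.66,-0.08,0.0,0.0,-0.45],[-1,0.17,-0.66,-0.07,0.0,0.0,-0.46],[-1,0.19,-0.65,-0.08,0.0,0.0,-0.45],[-1,0.22,-0.64,-0.07,0.0,-0.01,-0.46],[-1,0.24,-0.63,-0.08,0.0,0.0,-0.45],[-1,0.26,-0.62,-0.08,0.0,-0.01,-0.46]]
max 0.67 end [0.57511776 0.03993277 0.14064884] [ 3.14139843e+00  2.15167685e-04 -1.96621882e-01]
```

>>> drive_tool(
  deltas=[
    [-1,0,0,-0.3,0,0,0],
    [-1,0,0,-0.7,0,0,0],
    [-1,0,0,-1,0,0,0],
    [-1,0,0,-1,0,0,0],
    [-1,0,0,-1,0,0,0],
    [-1,0.07,-0.67,-0.07,0,0,-0.45],
    [-1,0.1,-0.67,-0.07,0,0,-0.45],
    [-1,0.12,-0.67,-0.07,0,0,-0.45],
    [-1,0.15,-0.66,-0.08,0,0,-0.45],
    [-1,0.17,-0.66,-0.07,0,0,-0.46],
    [-1,0.19,-0.65,-0.08,0,0,-0.45],
    [-1,0.22,-0.64,-0.07,0,0,-0.46],
    [-1,0.24,-0.63,-0.08,0,0,-0.45],
    [-1,0.26,-0.62,-0.08,0,0,-0.46],
    [-1,0,0,0,0,0,0],
    [-1,0,0,0,0,0,0],
  ],
)

```text
time: 7.75
eef_pos: [0.5738, 0.0404, 0.1396]
ee_rot: [3.141, 0.001, -0.196]
wrist_force: [-0.6, 0.4, -0.2]
finger_gap: 0.0428
```

Run:
```python
from h import *; from plant import r
p=snap(r,"wrist","w5");q=snap(r,"scene","s5");t=snap(r,"top","t5")
s=r.state();print(s["eef_pos"],s["ee_rot"],s["time"],s["finger_gap"])
for n,p,(a,b,c,d),k in[("t5c",t,(95,120,275,260),4),("s5c",q,(200,90,390,240),4)]:
    im=p["color"][b:d,a:c,::-1]; im=cv2.resize(im,None,fx=k,fy=k,interpolation=cv2.INTER_CUBIC); im=im[:600,:800]; cv2.imwrite(f"pics/{n}.png",im)
```

```text
[0.57361146 0.03961469 0.13950392] [ 3.14119447e+00  9.48536691e-04 -1.97610732e-01] 7.9 0.04268992098276463
```

View pics/w5.png

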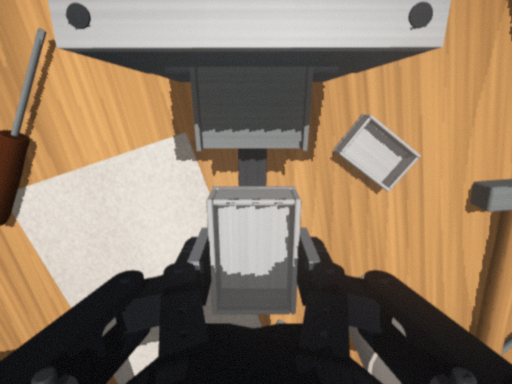

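View pics/s5c.png

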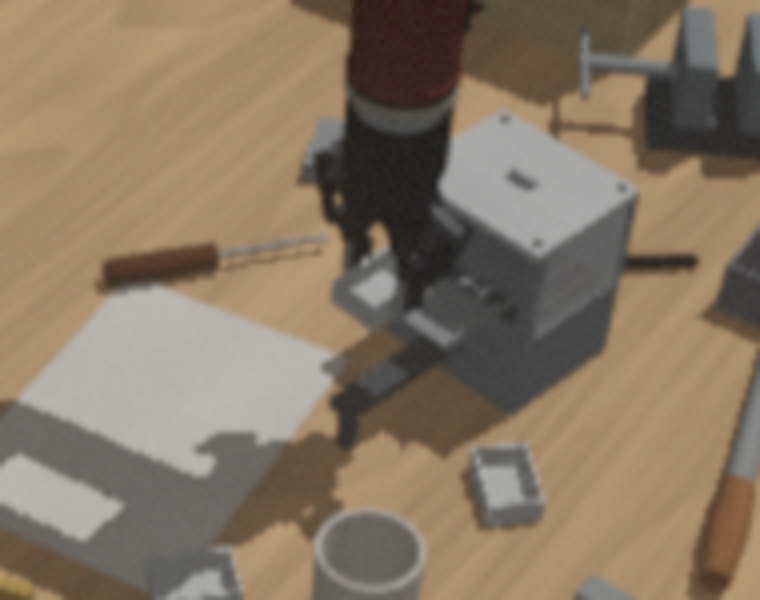

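View pics/t5c.png

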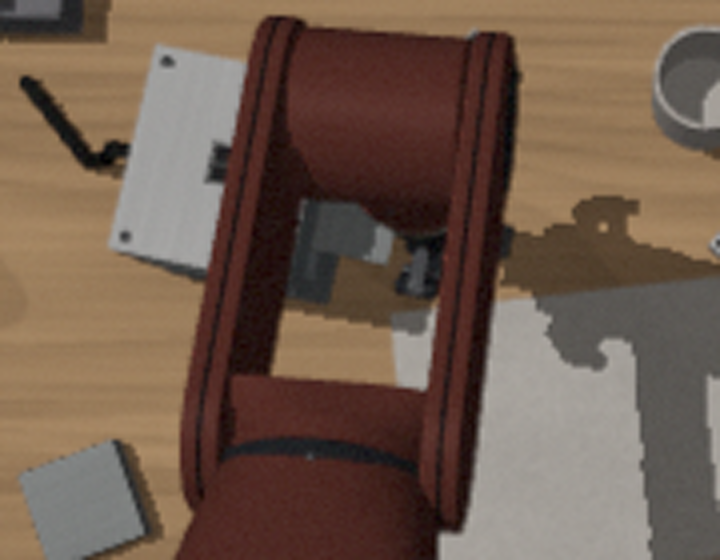

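The wrist view shows the box square ahead. The chute's lip is at (195–310, 150), the rail at (238–267, 150–187) and the tray at (208–300, 188–312). The tray and rail are nearly in line.

Run:
```python
from h import *
p=load("w5")
im=p["color"][:,:,::-1]
a=cv2.resize(im[0:60,30:130],None,fx=6,fy=6,interpolation=cv2.INTER_CUBIC);b=cv2.resize(im[0:60,370:470],None,fx=6,fy=6,interpolation=cv2.INTER_CUBIC)
c=cv2.resize(im[110:210,180:325],None,fx=5,fy=5,interpolation=cv2.INTER_CUBIC)
cv2.imwrite("pics/w5a.png",np.vstack([a[:,:600],b[:,:600]])[:600]); 
cv2.imwrite("pics/w5b.png",c)
```

```text
(no output)
```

View pics/w5a.png

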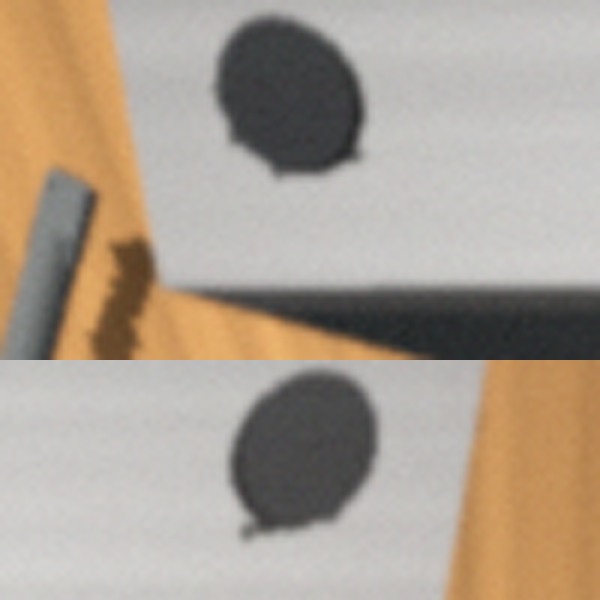

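View pics/w5b.png

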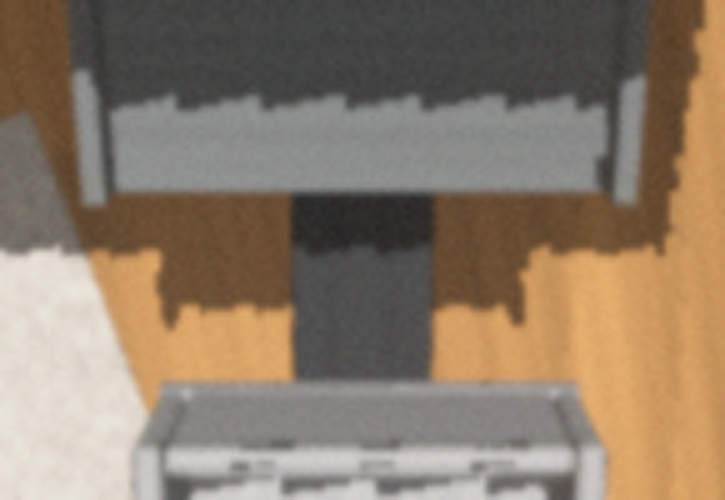

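Run:
```python
from h import *; from plant import r
p=load("w5"); s=r.state(); e=s["eef_pos"]
yaw=-.197; X=np.array([np.cos(yaw),np.sin(yaw)]);Y=np.array([-np.sin(yaw),np.cos(yaw)])
def show(n,uv,z):
    w=onz(p,uv,z); d=w[:2]-e[:2]; print(n,w.round(4),"rel tcp in box axes",(d@X).round(4),(d@Y).round(4))
L=onz(p,(56.5,47.8),.17);Rr=onz(p,(444,47.8),.17);print("lid edge",np.linalg.norm(Rr-L),np.arctan2(Rr[1]-L[1],Rr[0]-L[0]))
show("lid mid",(250.2,47.8),.17); show("L",(56.5,47.8),.17);show("R",(444,47.8),.17)
show("railtop L",(238.2,151),.05);show("railtop R",(266.4,151),.05);show("railL",(238.6,184),.05);show("railR",(266,184),.05)
show("chute L",(196.5,150.5),.099);show("chute R",(307,150.5),.099)
zt=e[2]+.022
for uv in[(206.6,199.4),(301,199.4),(209,311),(298,311)]: show("tray",uv,zt)
```

```text
lid edge 0.1395901188960967 -0.19603260532722838
lid mid [0.5913 0.1317 0.17  ] rel tcp in box axes -0.0006 0.0938
L [0.5229 0.1453 0.17  ] rel tcp in box axes -0.0704 0.0937
R [0.6598 0.1181 0.17  ] rel tcp in box axes 0.0692 0.0938
railtop L [0.569  0.0784 0.05  ] rel tcp in box axes -0.0121 0.0371
railtop R [0.5919 0.0738 0.05  ] rel tcp in box axes 0.0112 0.0371
railL [0.5633 0.0505 0.05  ] rel tcp in box axes -0.0122 0.0087
railR [0.5864 0.0459 0.05  ] rel tcp in box axes 0.0113 0.0087
chute L [0.5465 0.0912 0.099 ] rel tcp in box axes -0.0367 0.0453
chute R [0.6173 0.0772 0.099 ] rel tcp in box axes 0.0355 0.0454
tray [0.5599 0.0761 0.1615] rel tcp in box axes -0.0206 0.0331
tray [0.6017 0.0678 0.1615] rel tcp in box axes 0.0221 0.0331
tray [0.5464 0.0169 0.1615] rel tcp in box axes -0.0223 -0.0276
tray [0.5913 0.008  0.1615] rel tcp in box axes 0.0236 -0.0276
```

>>> drive_tool(
  deltas=[
    [-1,-0.04,-0.24,0.3,0,0,0],
    [-1,0,0,0.7,0,0,0],
    [-1,0,0,0.7,0,0,0],
    [-1,0,0,0.5,0,0,0],
    [-1,0,0,0.3,0,0,0],
    [-1,0,0,0.2,0,0,0],
    [-1,0,0,0,0,0,0],
    [-1,0,0,0,0,0,0],
  ],
)

```text
time: 8.7
eef_pos: [0.5751, 0.0475, 0.0594]
ee_rot: [-3.141, -0.001, -0.197]
wrist_force: [-0.1, 0.5, -0.5]
finger_gap: 0.0428
```

Run:
```python
from h import *; from plant import r
p=snap(r,"scene","s6"); w=snap(r,"wrist","w6")
s=r.state();print(s["eef_pos"],s["ee_rot"],s["time"],s["wrist_force"])
im=cv2.resize(p["color"][130:230,240:400,::-1],None,fx=5,fy=5,interpolation=cv2.INTER_CUBIC); cv2.imwrite("pics/s6c.png",im)
```

```text
[0.57541872 0.04748551 0.05982828] [-3.14134159e+00 -1.79793020e-03 -1.96642644e-01] 8.8 [ 0.0651868  -0.51455654 -0.46004024]
```

View pics/s6c.png

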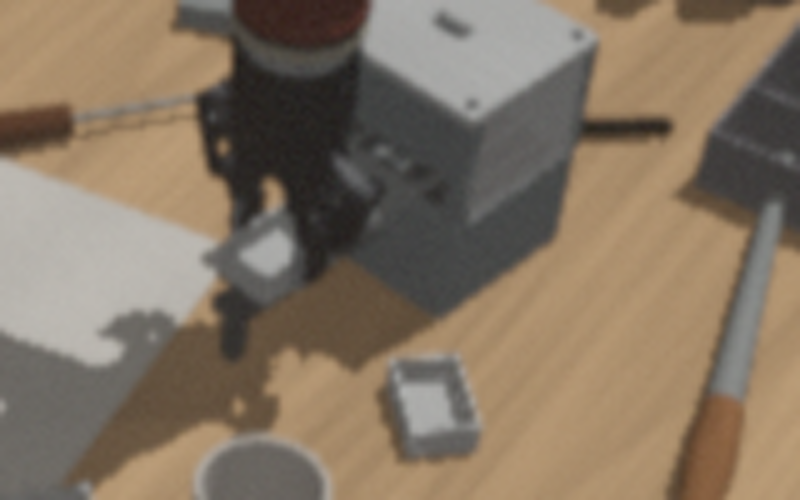

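View pics/w6.png

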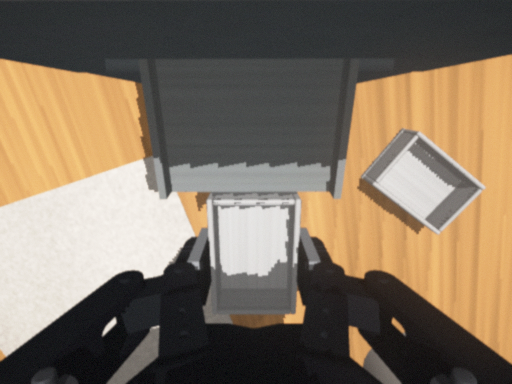

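The tray sits centred below the chute lip: chute columns 165–340, tray 208–300. I'll lower it gently.

>>> drive_tool(
  deltas=[
    [-1,0,-0.02,0.2,0,0,0],
    [-1,0,0,0.06,0,0,0],
    [-1,0,0,0.04,0,0,0],
    [-1,0,0,0,0,0,0],
    [-1,0,0,0,0,0,0],
  ],
)

```text
time: 9.3
eef_pos: [0.5747, 0.0482, 0.0505]
ee_rot: [3.142, 0.0, -0.196]
wrist_force: [-2.5, 0.2, 6.1]
finger_gap: 0.043
```

>>> drive_tool(
  deltas=[
    [0.2,0,0,0,0,0,0],
    [0.5,0,0,0,0,0,0],
    [0.8,0,0,0,0,0,0],
    [1,0,0,0,0,0,0],
    [1,0,0,0,0,0,0],
    [1,0,0,0,0,0,0],
  ],
)

```text
time: 9.9
eef_pos: [0.5746, 0.0481, 0.0497]
ee_rot: [3.142, 0.0, -0.197]
wrist_force: [-0.6, 0.1, 0.9]
finger_gap: 0.0855
```

Run:
```python
from h import *; from plant import r
w=snap(r,"wrist","w7")
s=r.state();print(s["eef_pos"],s["ee_rot"],s["time"],s["wrist_force"],s["finger_gap"])
```

```text
[0.57467998 0.04813617 0.04975274] [ 3.14158785e+00  5.29441296e-05 -1.96605347e-01] 9.95 [-0.0231302  -0.18303942 -0.17026133] 0.08523799543009779
```

View pics/w7.png

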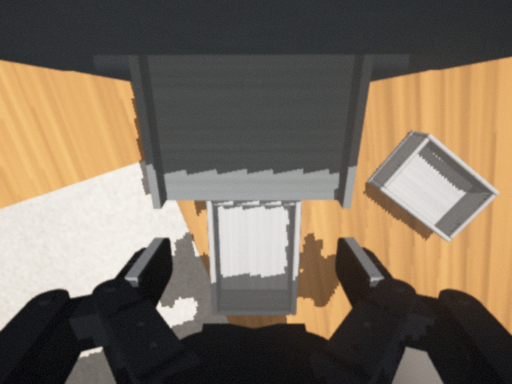

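The tray sits square on the rail (208–300, 200–315), with the jaws clear on both sides. I'll lift and verify.

>>> drive_tool(
  deltas=[
    [1,0,0,-0.5,0,0,0],
    [1,0,0,-1,0,0,0],
    [1,0,0,-1,0,0,0],
    [1,0,0,-1,0,0,0],
    [1,0,0,-1,0,0,0],
    [1,0,0,-1,0,0,0],
    [1,0,0,-0.5,0,0,0],
    [1,0,0,0,0,0,0],
    [1,0,0,0,0,0,0],
  ],
)

```text
time: 10.85
eef_pos: [0.5743, 0.0481, 0.2292]
ee_rot: [3.141, 0.001, -0.197]
wrist_force: [0.2, 0.4, -0.1]
finger_gap: 0.0853
```

Run:
```python
from h import *; from plant import r
w=snap(r,"wrist","w8"); q=snap(r,"scene","s8")
s=r.state();print(s["eef_pos"],s["ee_rot"],s["time"],s["wrist_force"],s["finger_gap"])
im=cv2.resize(w["color"][0:240,130:400,::-1],None,fx=2.5,fy=2.5,interpolation=cv2.INTER_CUBIC); cv2.imwrite("pics/w8c.png",im)
im=cv2.resize(q["color"][130:230,240:400,::-1],None,fx=5,fy=5,interpolation=cv2.INTER_CUBIC); cv2.imwrite("pics/s8c.png",im)
```

```text
[0.5735262  0.04819039 0.22762519] [ 3.14113847  0.0034671  -0.19663706] 10.95 [-0.77762797  0.71275105 -0.47794554] 0.0852136745365007
```

View pics/w8c.png

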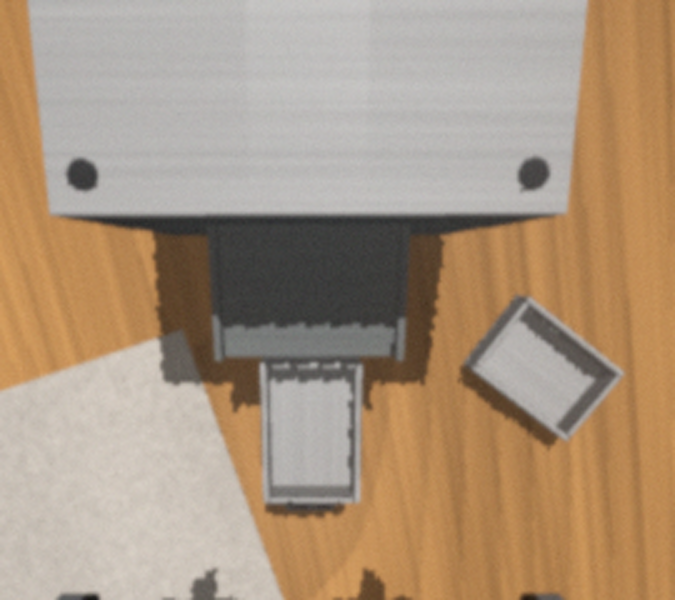

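View pics/s8c.png

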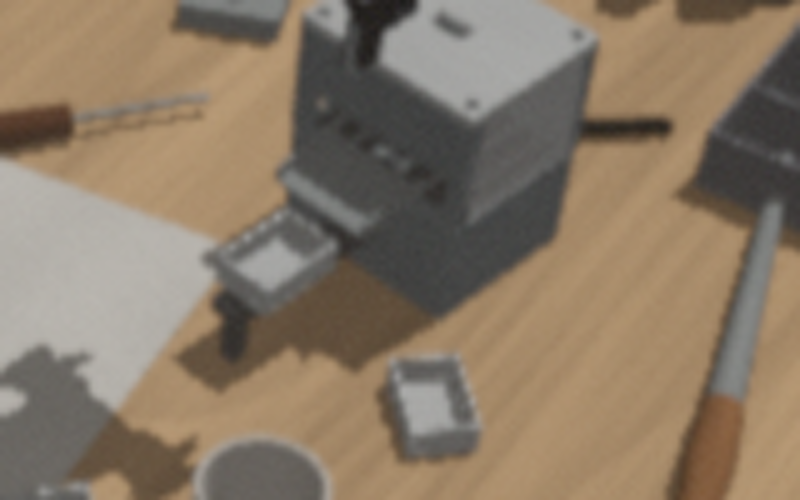

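Run:
```python
from h import *; from plant import r
p=load("w8")
L=onz(p,(149.9,85.4),.17);R=onz(p,(356.6,85.4),.17);m=(L+R)/2; X=(R-L)/np.linalg.norm(R-L);Y=np.array([-X[1],X[0],0]); print("lidw",np.linalg.norm(R-L),m,np.arctan2(X[1],X[0]))
for uv in[(264,501),(359,501),(261,362),(363,362)]:
    w=onz(p,np.array(uv)/2.5+[130,0]-.3,.072); print(w.round(4),(w-m)@X,(w-m)@Y)
print("slot",m+Y*.06)
```

```text
lidw 0.13932169824383073 [0.59141109 0.13206691 0.17      ] -0.19635706592601826
[0.5488 0.0225 0.072 ] -0.020393680513779766 -0.11576778196863083
[0.5909 0.0141 0.072 ] 0.022493153656150535 -0.1157719210206219
[0.5609 0.0839 0.072 ] -0.020487686066844635 -0.05320404060920304
[0.6035 0.0754 0.072 ] 0.022921889511209093 -0.053206075641776526
slot [0.60311696 0.19091394 0.17      ]
```

The tray is centred within about 1 mm (X +1 mm, 84.5 mm from the wall). Next, a clean look at the slot.

>>> drive_tool(
  deltas=[
    [1,0,-0.9,-0.2,0,0,0],
    [1,0,-0.9,0,0,0,0],
    [1,0,-0.6,0,0,0,0],
    [1,0,0,0,0,0,0],
    [1,0,0,0,0,0,0],
    [1,0,0,0,0,0,0],
  ],
)

```text
time: 11.55
eef_pos: [0.5884, 0.118, 0.2351]
ee_rot: [3.141, 0.001, -0.197]
wrist_force: [0.0, 0.2, -0.8]
finger_gap: 0.0855
```

Run:
```python
from h import *; from plant import r
w=snap(r,"wrist","w9")
s=r.state();print(s["eef_pos"],s["ee_rot"],s["time"],proj(w,[[.6031,.1909,.17]]))
im=cv2.resize(w["color"][60:260,130:400,::-1],None,fx=2.9,fy=2.9,interpolation=cv2.INTER_CUBIC); cv2.imwrite("pics/w9c.png",im)
u,v=proj(w,[[.6031,.1909,.17]])[0].astype(int)
im=cv2.resize(w["color"][v-30:v+30,u-40:u+40,::-1],None,fx=10,fy=10,interpolation=cv2.INTER_CUBIC); cv2.imwrite("pics/w9d.png",im); print(u,v)
```

```text
[0.58851042 0.11789563 0.23532722] [ 3.14100303e+00  7.55041950e-04 -1.97365812e-01] 11.6 [[252.96646401 102.85660176]]
252 102
```

View pics/w9c.png

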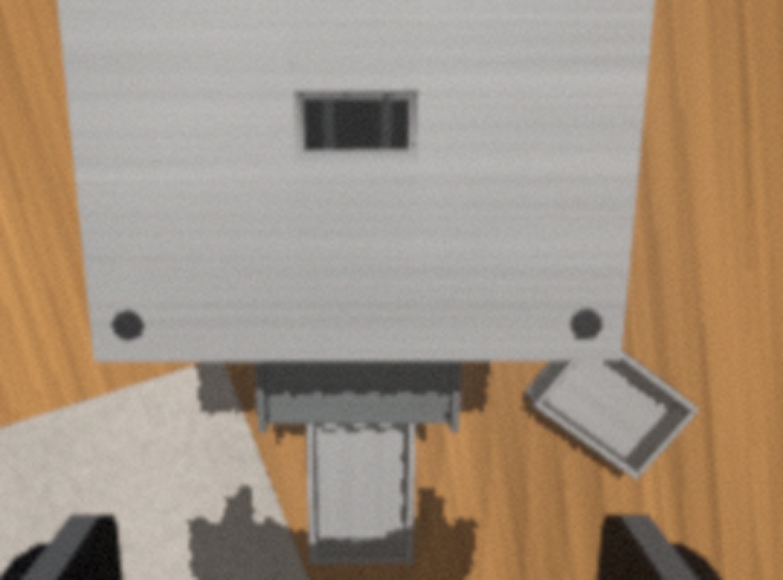

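View pics/w9d.png

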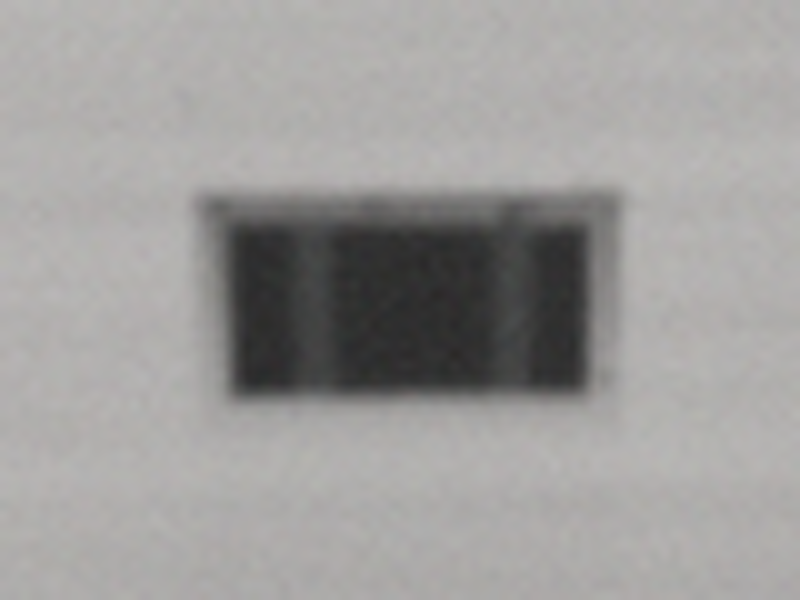

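The slot's mouth (bevel outline) spans about columns 232–274 and rows 91–113.5, centred at (252.7,101.8). That is about 1 mm from the prediction.

Run:
```python
from h import *; from plant import r
w=load("w9"); print("slot",onz(w,(252.65,101.75),.17))
t=load("top0"); print("bartop",onz(t,(345.3,218.4),.15)); print("short",onz(t,np.array([217,162])/6+[300,170],.105))
s=r.state()
plan0(s["eef_pos"],s["ee_rot"],[.455,-.27,.29],-1.31,19,1)
```

```text
slot [0.60302745 0.19167502 0.17      ]
bartop [ 0.45418041 -0.33110405  0.15      ]
short [ 0.51533896 -0.31618655  0.105     ]
[[1,-0.1,0.71,-0.1,0.0,0.0,0.73],[1,-0.05,0.72,-0.1,0.0,0.0,0.73],[1,-0.01,0.72,-0.09,0.0,0.0,0.73],[1,0.03,0.72,-0.1,0.0,0.0,0.73],[1,0.07,0.72,-0.09,0.0,0.0,0.73],[1,0.11,0.71,-0.1,0.0,0.0,0.73],[1,0.15,0.7,-0.09,0.0,0.0,0.73],[1,0.2,0.69,-0.1,0.0,0.0,0.73],[1,0.24,0.68,-0.09,0.0,0.0,0.73],[1,0.27,0.67,-0.1,0.0,0.0,0.73],[1,0.31,0.65,-0.09,0.0,0.0,0.73],[1,0.35,0.63,-0.1,0.0,0.0,0.73],[1,0.39,0.61,-0.09,0.0,0.0,0.74],[1,0.42,0.58,-0.1,0.0,0.0,0.73],[1,0.45,0.56,-0.09,0.0,0.0,0.74],[1,0.49,0.53,-0.1,0.0,0.0,0.73],[1,0.52,0.5,-0.09,0.0,0.0,0.74],[1,0.55,0.47,-0.1,0.01,0.0,0.73],[1,0.57,0.43,-0.09,0.0,0.0,0.74]]
max 0.74 end [ 0.45502245 -0.27011578  0.28989768] [ 3.14145149e+00 -1.24392524e-04 -1.31016554e+00]
```

Run:
```python
from h import *; from plant import r
s=r.state()
plan0(s["eef_pos"],s["ee_rot"],[.43,-.325,.27],-1.31,19,1)
```

```text
[[1,-0.12,0.82,-0.06,0.0,0.0,0.73],[1,-0.07,0.82,-0.06,0.0,0.0,0.73],[1,-0.02,0.82,-0.06,0.0,0.0,0.73],[1,0.02,0.83,-0.06,0.0,0.0,0.73],[1,0.07,0.82,-0.06,0.0,0.0,0.73],[1,0.12,0.82,-0.06,0.0,0.0,0.73],[1,0.17,0.81,-0.06,0.0,0.0,0.73],[1,0.21,0.8,-0.06,0.0,0.0,0.73],[1,0.26,0.78,-0.06,0.0,0.0,0.73],[1,0.31,0.77,-0.06,0.0,0.0,0.73],[1,0.35,0.75,-0.06,0.0,0.0,0.73],[1,0.39,0.72,-0.06,0.0,0.0,0.73],[1,0.43,0.7,-0.06,0.0,0.0,0.74],[1,0.48,0.67,-0.06,0.0,0.0,0.73],[1,0.51,0.65,-0.06,0.0,0.0,0.74],[1,0.55,0.61,-0.06,0.0,0.0,0.73],[1,0.59,0.58,-0.06,0.0,0.0,0.74],[1,0.62,0.55,-0.06,0.01,0.0,0.73],[1,0.65,0.51,-0.07,0.0,0.0,0.74]]
max 0.83 end [ 0.43002635 -0.32507024  0.27014073] [ 3.14145149e+00 -1.24392524e-04 -1.31016554e+00]
```

>>> drive_tool(
  deltas=[
    [1,-0.12,0.82,-0.06,0,0,0.73],
    [1,-0.07,0.82,-0.06,0,0,0.73],
    [1,-0.02,0.82,-0.06,0,0,0.73],
    [1,0.02,0.83,-0.06,0,0,0.73],
    [1,0.07,0.82,-0.06,0,0,0.73],
    [1,0.12,0.82,-0.06,0,0,0.73],
    [1,0.17,0.81,-0.06,0,0,0.73],
    [1,0.21,0.8,-0.06,0,0,0.73],
    [1,0.26,0.78,-0.06,0,0,0.73],
    [1,0.31,0.77,-0.06,0,0,0.73],
    [1,0.35,0.75,-0.06,0,0,0.73],
    [1,0.39,0.72,-0.06,0,0,0.73],
    [1,0.43,0.7,-0.06,0,0,0.74],
    [1,0.48,0.67,-0.06,0,0,0.73],
    [1,0.51,0.65,-0.06,0,0,0.74],
    [1,0.55,0.61,-0.06,0,0,0.73],
    [1,0.59,0.58,-0.06,0,0,0.74],
    [1,0.62,0.55,-0.06,0,0,0.73],
    [1,0.65,0.51,-0.07,0,0,0.74],
    [1,0,0,0,0,0,0],
  ],
)

```text
time: 13.6
eef_pos: [0.429, -0.3274, 0.2706]
ee_rot: [3.141, -0.001, -1.315]
wrist_force: [0.6, 0.4, 0.4]
finger_gap: 0.0857
```

>>> drive_tool(
  deltas=[
    [1,0,0,0,0,0,0],
  ],
)

```text
time: 13.7
eef_pos: [0.4299, -0.3249, 0.2702]
ee_rot: [-3.141, 0.0, -1.311]
wrist_force: [-0.5, -0.4, 0.8]
finger_gap: 0.0854
```

Run:
```python
from h import *; from plant import r
w=snap(r,"wrist","w10")
s=r.state();print(s["eef_pos"],s["ee_rot"],s["time"],proj(w,[[.453,-.3305,.15],[.453,-.3305,.045]]))
im=cv2.resize(w["color"][60:280,120:390,::-1],None,fx=2.7,fy=2.7,interpolation=cv2.INTER_CUBIC); cv2.imwrite("pics/w10c.png",im)
```

```text
[ 0.4302323  -0.32425421  0.27019054] [-3.14147921e+00  5.15411009e-04 -1.30961565e+00] 13.75 [[265.10275752 162.86931706]
 [262.01664409 146.80178173]]
```

View pics/w10c.png

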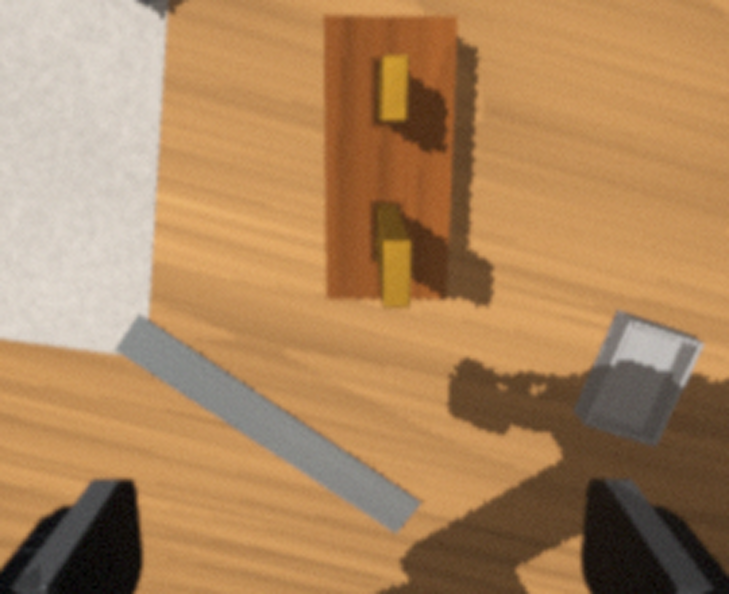

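The long bar's top face is at (261–272, 148–174) in the wrist image, with the short bar behind it at (266,93).

Run:
```python
from h import *; from plant import r
p=load("w10")
f=lambda u,v,z:onz(p,np.array([u,v])/2.7+[120,60]-.3,z)
B=[f(*q,.045) for q in[(324,17),(457,17),(446,298),(327,298)]]
for b in B: print(b.round(4))
B=np.array(B);l=(B[0]+B[1]-B[2]-B[3])[:2]/2;print("blk",B.mean(0),np.linalg.norm(l),np.arctan2(l[1],l[0]))
w=(B[0]+B[3]-B[1]-B[2])[:2]/2;print(np.linalg.norm(w),np.arctan2(w[1],w[0])-np.pi/2)
T=np.array([f(*q,.15) for q in[(380,239),(410,238),(410,307),(384,308)]])
l=(T[0]+T[1]-T[2]-T[3])[:2]/2;print("top",T.mean(0),np.linalg.norm(l),np.arctan2(l[1],l[0]))
S=np.array([f(*q,.105) for q in[(381,55),(408,54),(407,121),(381,122)]]);print("short",S.mean(0)); d=S.mean(0)-T.mean(0);print(np.linalg.norm(d[:2]),np.arctan2(d[1],d[0]))
```

```text
[ 0.5402 -0.2785  0.045 ]
[ 0.5555 -0.336   0.045 ]
[ 0.4308 -0.3684  0.045 ]
[ 0.4156 -0.3113  0.045 ]
blk [ 0.48551732 -0.32356306  0.045     ] 0.12881267070787103 0.2559234731103085
0.059336546417179115 0.26031560016198063
top [ 0.45506236 -0.33117298  0.15      ] 0.024604586463427117 0.3020193866617055
short [ 0.51628838 -0.31529656  0.105     ]
0.06325097739415655 0.2537201371704151
```

>>> drive_tool(
  deltas=[
    [1,0.22,-0.37,0.2,0,0,0.03],
    [1,0.22,-0.37,0.6,0,0,0.02],
    [1,0,0,0.8,0,0,0],
    [1,0,0,0.6,0,0,0],
    [1,0,0,0.2,0,0,0],
    [1,0,0,0,0,0,0],
    [1,0,0,0,0,0,0],
  ],
)

```text
time: 14.45
eef_pos: [0.4559, -0.3314, 0.1994]
ee_rot: [-3.141, -0.001, -1.313]
wrist_force: [0.1, 0.8, -0.0]
finger_gap: 0.0853
```

Run:
```python
from h import *; from plant import r
w=snap(r,"wrist","w11")
s=r.state();print(s["eef_pos"],s["ee_rot"],s["time"],proj(w,[[.4551,-.3312,.15],s["eef_pos"]]))
im=cv2.resize(w["color"][120:330,130:380,::-1],None,fx=2.8,fy=2.8,interpolation=cv2.INTER_CUBIC); cv2.imwrite("pics/w11c.png",im)
```

```text
[ 0.45607902 -0.33166746  0.19973083] [-3.14047406e+00 -1.82691859e-03 -1.31286423e+00] 14.5 [[252.28234681 211.49257585]
 [253.19563397 242.62103426]]
```

View pics/w11c.png

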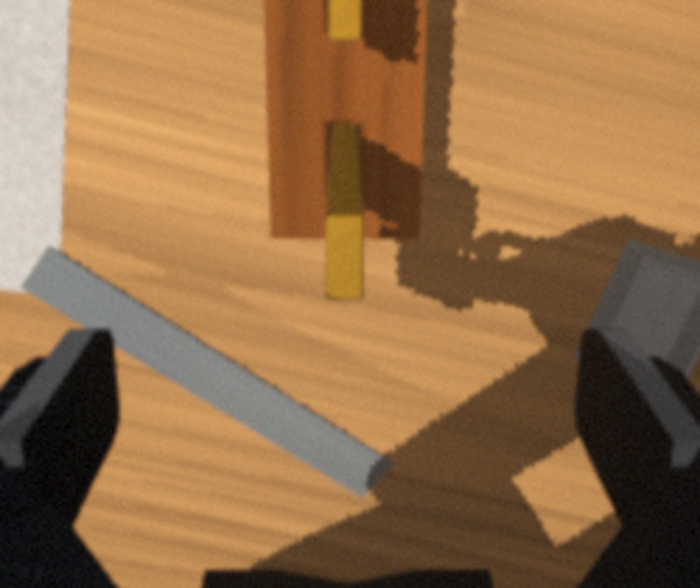

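The bar's top is at (253,211.6), as predicted, and midway between the fingers. I'll descend to grasp.

>>> drive_tool(
  deltas=[
    [1,0.02,0.03,0.5,0,0,0],
    [1,0,0,0.9,0,0,0],
    [1,0,0,0.9,0,0,0],
    [1,0,0,0.5,0,0,0],
    [1,0,0,0.23,0,0,0],
    [0.5,0,0,0,0,0,0],
    [0,0,0,0,0,0,0],
    [-0.5,0,0,0,0,0,0],
    [-1,0,0,0,0,0,0],
    [-1,0,0,0,0,0,0],
    [-1,0,0,0,0,0,0],
    [-1,0,0,0,0,0,0],
    [-1,0,0,0,0,0,0],
  ],
)

```text
time: 15.8
eef_pos: [0.4551, -0.3324, 0.1082]
ee_rot: [-3.141, -0.001, -1.313]
wrist_force: [-1.0, 2.1, 5.9]
finger_gap: 0.0094
```

Run:
```python
from h import *; from plant import r
w=snap(r,"wrist","w12")
s=r.state();print(s["eef_pos"],s["ee_rot"],s["time"],s["finger_gap"],s["wrist_force"],s["ft_torque"])
```

```text
[ 0.45509428 -0.33241013  0.10821171] [-3.14096724e+00 -7.32588936e-04 -1.31338848e+00] 15.85 0.009474835506551166 [-0.76850016  1.76471031  5.76168263] [ 0.38925365  0.17160086 -0.04650948]
```

View pics/w12.png

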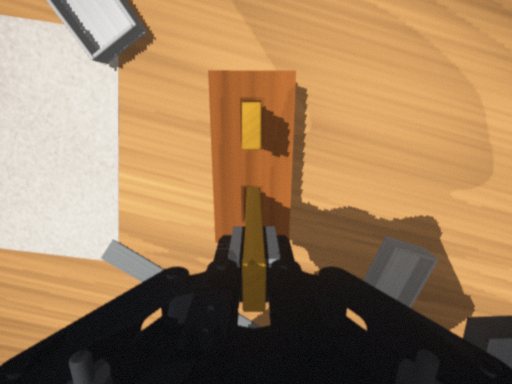

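The bar is gripped (opening 9.4 mm) and upright between the pads. I'll lift it straight out.

>>> drive_tool(
  deltas=[
    [-1,0,0,-0.2,0,0,0],
    [-1,0,0,-0.5,0,0,0],
    [-1,0,0,-0.8,0,0,0],
    [-1,0,0,-0.9,0,0,0],
    [-1,0,0,-0.9,0,0,0],
    [-1,0,0,-0.9,0,0,0],
    [-1,0,0,-0.9,0,0,0],
    [-1,0,0,-0.7,0,0,0],
    [-1,0,0,-0.4,0,0,0],
    [-1,0,0,0,0,0,0],
  ],
)

```text
time: 16.85
eef_pos: [0.4553, -0.3329, 0.2959]
ee_rot: [-3.14, -0.003, -1.313]
wrist_force: [1.6, -0.7, -2.2]
finger_gap: 0.0092
```

Run:
```python
from h import *; from plant import r
w=snap(r,"wrist","w13");q=snap(r,"scene","s13")
s=r.state();print(s["eef_pos"],s["ee_rot"],s["time"],s["finger_gap"],s["wrist_force"],s["ft_torque"])
plan0(s["eef_pos"],s["ee_rot"],[.5985,.172,.292],-1.767,20,-1)
```

```text
[ 0.45437592 -0.3319458   0.29257968] [ 3.14094761e+00  9.57647176e-04 -1.31340216e+00] 16.95 0.009288564273221146 [ 0.31644787 -0.49472271 -3.46559982] [-0.01784928 -0.04320711  0.03618777]
[[-1,-0.75,-0.45,0.0,0.0,0.0,0.28],[-1,-0.76,-0.43,0.0,0.0,0.0,0.28],[-1,-0.77,-0.41,0.0,0.0,0.0,0.28],[-1,-0.78,-0.39,0.0,0.0,0.0,0.28],[-1,-0.79,-0.38,0.0,0.0,0.0,0.28],[-1,-0.8,-0.36,0.0,0.0,0.0,0.28],[-1,-0.8,-0.34,0.0,0.0,0.0,0.28],[-1,-0.81,-0.32,0.0,0.0,0.0,0.29],[-1,-0.82,-0.3,0.0,0.0,0.0,0.28],[-1,-0.83,-0.29,0.0,0.0,0.0,0.29],[-1,-0.83,-0.27,0.0,0.0,0.0,0.28],[-1,-0.84,-0.25,0.0,0.0,0.0,0.29],[-1,-0.84,-0.23,0.0,0.0,0.0,0.28],[-1,-0.85,-0.21,0.0,0.0,0.0,0.29],[-1,-0.85,-0.19,0.0,0.0,0.0,0.28],[-1,-0.86,-0.17,0.01,0.0,0.0,0.29],[-1,-0.86,-0.15,0.0,0.0,0.0,0.28],[-1,-0.86,-0.13,0.01,0.0,0.0,0.29],[-1,-0.87,-0.11,0.0,0.01,0.0,0.28],[-1,-0.86,-0.09,0.01,0.0,0.01,0.29]]
max 0.87 end [0.59835779 0.17187534 0.29194102] [ 3.14140198e+00 -1.94271280e-04 -1.76700201e+00]
```

View pics/w13.png

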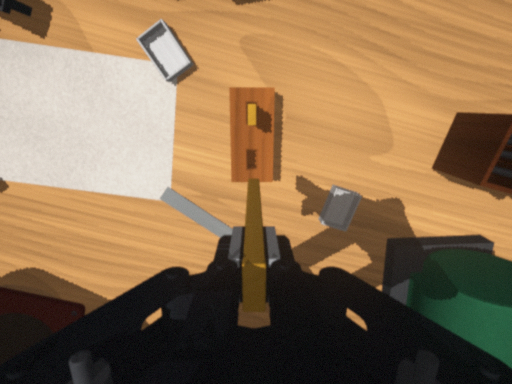

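View pics/s13.png

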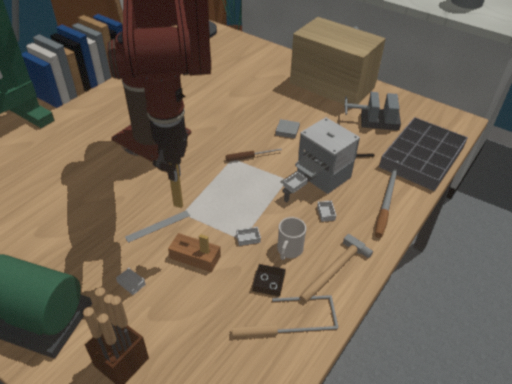

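The bar is out and hanging straight (end at about (253,180) in the wrist view); the short bar stays in its socket. Carrying it to the box.

>>> drive_tool(
  deltas=[
    [-1,-0.75,-0.45,0,0,0,0.28],
    [-1,-0.76,-0.43,0,0,0,0.28],
    [-1,-0.77,-0.41,0,0,0,0.28],
    [-1,-0.78,-0.39,0,0,0,0.28],
    [-1,-0.79,-0.38,0,0,0,0.28],
    [-1,-0.8,-0.36,0,0,0,0.28],
    [-1,-0.8,-0.34,0,0,0,0.28],
    [-1,-0.81,-0.32,0,0,0,0.29],
    [-1,-0.82,-0.3,0,0,0,0.28],
    [-1,-0.83,-0.29,0,0,0,0.29],
    [-1,-0.83,-0.27,0,0,0,0.28],
    [-1,-0.84,-0.25,0,0,0,0.29],
    [-1,-0.84,-0.23,0,0,0,0.28],
    [-1,-0.85,-0.21,0,0,0,0.29],
    [-1,-0.85,-0.19,0,0,0,0.28],
    [-1,-0.86,-0.17,0,0,0,0.29],
    [-1,-0.86,-0.15,0,0,0,0.28],
    [-1,-0.86,-0.13,0,0,0,0.29],
    [-1,-0.87,-0.11,0,0,0,0.28],
    [-1,-0.86,-0.09,0,0,0,0.29],
  ],
)

```text
time: 18.95
eef_pos: [0.5979, 0.1726, 0.2909]
ee_rot: [3.138, -0.001, -1.768]
wrist_force: [0.2, -0.0, -2.5]
finger_gap: 0.0096
```

>>> drive_tool(
  deltas=[
    [-1,0,0,0,0,0,0],
    [-1,0,0,0,0,0,0],
    [-1,0,0,0,0,0,0],
    [-1,0,0,0,0,0,0],
  ],
)

```text
time: 19.35
eef_pos: [0.5984, 0.1706, 0.2929]
ee_rot: [3.141, -0.001, -1.768]
wrist_force: [-0.3, 0.4, -2.6]
finger_gap: 0.0097
```

Run:
```python
from h import *; from plant import r
w=snap(r,"wrist","w14");q=snap(r,"scene","s14")
s=r.state();print(s["eef_pos"],s["ee_rot"],s["time"],s["finger_gap"],s["wrist_force"],s["ft_torque"])
print(proj(w,[[.6030,.1917,.17]]),proj(q,[[.6030,.1917,.17]]))
im=cv2.resize(w["color"][60:260,130:380,::-1],None,fx=3,fy=3,interpolation=cv2.INTER_CUBIC); cv2.imwrite("pics/w14c.png",im)
im=cv2.resize(q["color"][80:180,270:390,::-1],None,fx=6,fy=6,interpolation=cv2.INTER_CUBIC); cv2.imwrite("pics/s14c.png",im)
```

```text
[0.59863783 0.17076545 0.29338804] [ 3.14153627e+00 -1.48841511e-04 -1.76805218e+00] 19.45 0.008823339489586681 [ 0.12118091 -0.14848746 -1.63579341] [0.04449032 0.00028497 0.0018178 ]
[[231.35676098 182.9222757 ]] [[329.72840961 134.88906106]]
```

View pics/w14c.png

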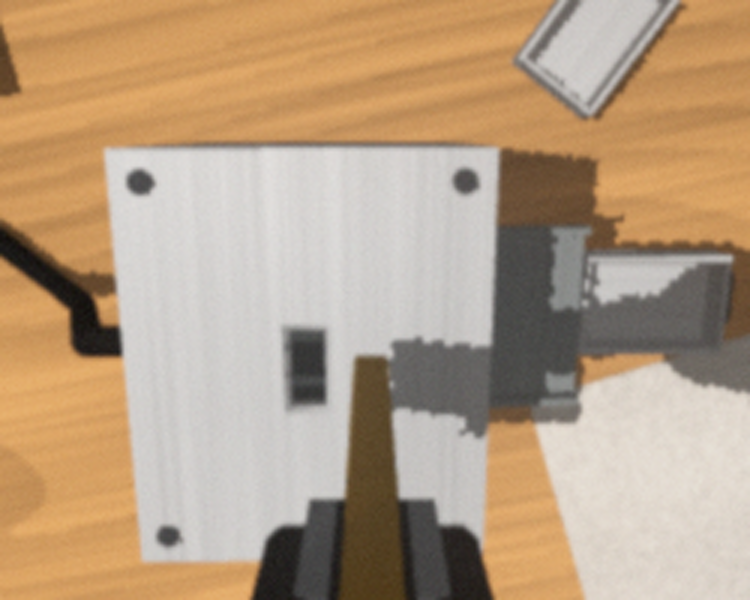

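View pics/s14c.png

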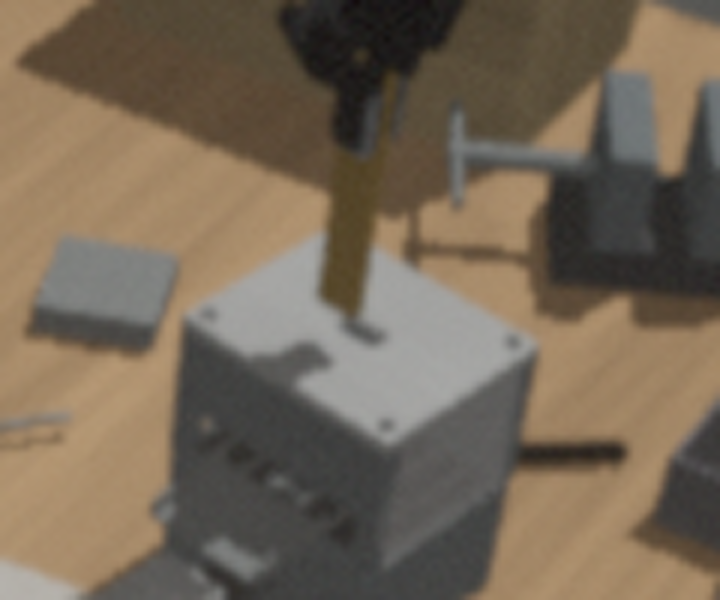

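The slot's mouth is seen at (231.5,182.5), against a predicted (231.4,182.9). The bar's lower near edge is at about (248.7–259.3, 178.5).

Run:
```python
from h import *
p=load("w14")
im=cv2.resize(p["color"][165:345,215:295,::-1],None,fx=8,fy=8,interpolation=cv2.INTER_CUBIC); print(im.shape); cv2.imwrite("pics/w14d.png",im[:600]);cv2.imwrite("pics/w14e.png",im[600:1200])
yaw=-.196;X=np.array([np.cos(yaw),np.sin(yaw),0]);Y=np.array([-X[1],X[0],0])
e=np.array([0.5985,.1707,.2934])
for uv in [(248.4,178.5),(259.0,178.5)]:
    w=onz(p,uv,e[2]-.098);print(w,(w-e)@X,(w-e)@Y)
```

```text
(1440, 640, 3)
[0.61058892 0.17260347 0.1954    ] 0.011486764546360273 0.004221314075558184
[0.60875921 0.16342786 0.1954    ] 0.011479016631874 -0.005134947249413424
```

View pics/w14d.png

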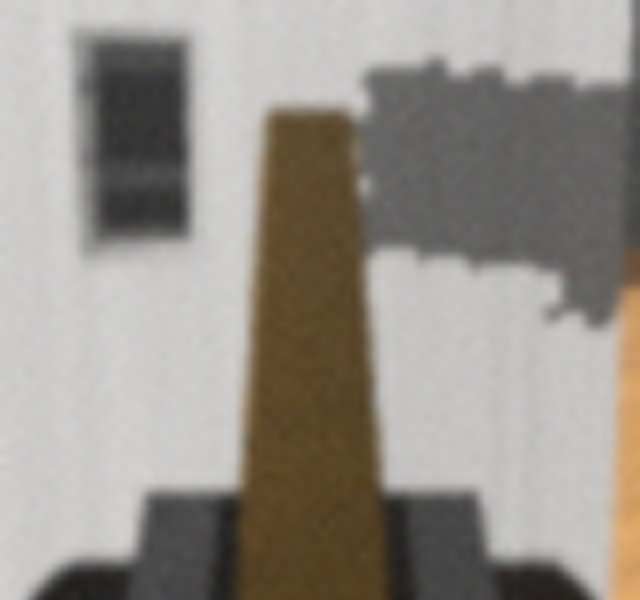

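View pics/w14e.png

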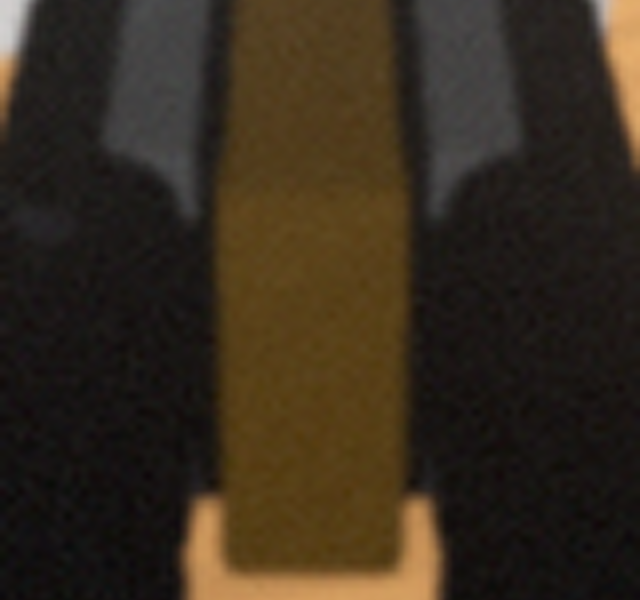

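Run:
```python
from h import *
p=load("w14")
yaw=-.196;X=np.array([np.cos(yaw),np.sin(yaw),0]);Y=np.array([-X[1],X[0],0])
e=np.array([0.5985,.1707,.2934])
for z in(-.098,.042): print(proj(p,[e+X*.012+Y*.005+[0,0,z],e+X*.012-Y*.005+[0,0,z]]))
print("obs bottom 248.1 258.3 row178.06; top", 215+225/8-.44,215+402/8-.44,165+(1170)/8-.44)
w=onz(p,(253.2,178.06),e[2]-.098)-e;print("bar axis bottom rel",w@X-.012,w@Y)
w=onz(p,(231.3,182.3),.17)-e;print("slot rel",w@X,w@Y, w+e)
```

```text
[[247.51361773 177.93773056]
 [258.84977068 177.92863051]]
[[240.16305357 265.68914281]
 [264.93201591 265.67478913]]
obs bottom 248.1 258.3 row178.06; top 242.685 264.81 310.81
bar axis bottom rel -0.00011557160532222818 -1.6064745964262763e-05
slot rel 0.0009576697892897603 0.02151475125507169 [0.60362928 0.19161631 0.17      ]
```

>>> drive_tool(
  deltas=[
    [-1,-0.4,-0.02,0,0,0,0],
    [-1,-0.32,0,0.2,0,0,0],
    [-1,0,0,0.35,0,0,0],
    [-1,0,0,0.1,0,0,0],
    [-1,0,0,0,0,0,0],
    [-1,0,0,0,0,0,0],
    [-1,0,0,0,0,0,0],
  ],
)

```text
time: 20.15
eef_pos: [0.6037, 0.1925, 0.2743]
ee_rot: [-3.141, 0.0, -1.767]
wrist_force: [1.1, 0.5, -2.7]
finger_gap: 0.0098
```

```bash
cat >> h.py <<'E'
def look(r,k):
    w=snap(r,"wrist","w%d"%k);q=snap(r,"scene","s%d"%k)
    s=r.state();print(s["eef_pos"],s["ee_rot"],s["time"],s["finger_gap"],s["wrist_force"],s["ft_torque"])
    im=cv2.resize(w["color"][160:235,205:305,::-1],None,fx=8,fy=8,interpolation=cv2.INTER_CUBIC); cv2.imwrite(f"pics/w{k}d.png",im)
    im=cv2.resize(q["color"][100:160,290:370,::-1],None,fx=10,fy=10,interpolation=cv2.INTER_CUBIC); cv2.imwrite(f"pics/s{k}d.png",im)
    return w,q,s
E
python3 - <<'E'
from h import *; from plant import r
w,q,s=look(r,15)
print(proj(w,[[.6031,.1916,.17]]))
E
```

```text
[0.60373107 0.19255171 0.27444927] [-3.14077366e+00  2.83816052e-04 -1.76722393e+00] 20.25 0.009265386837243794 [-0.20248235 -0.88518051 -3.04059439] [-0.0191638   0.0121866  -0.02100166]
[[254.51146819 189.32339744]]
```

View pics/w15d.png

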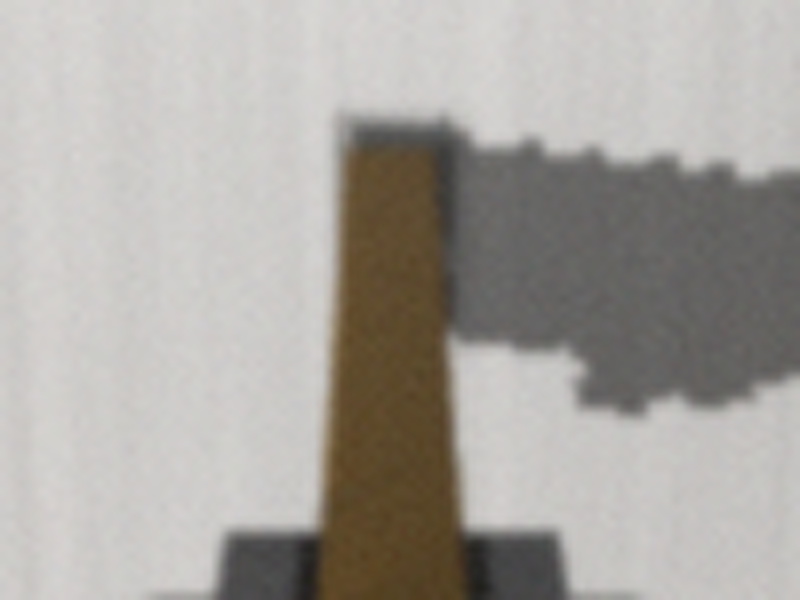

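View pics/s15d.png

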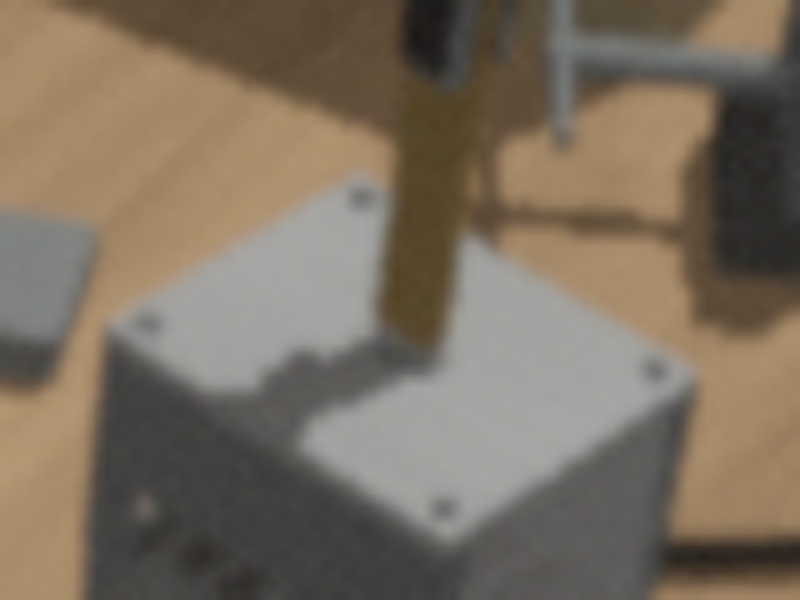

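Run:
```python
from h import *
p=load("w15")
yaw=-.196;X=np.array([np.cos(yaw),np.sin(yaw),0]);Y=np.array([-X[1],X[0],0])
e=np.array([0.6037,.1925,.2744])
c=lambda u,v:(u/8+205-.44,v/8+160-.44)
w=onz(p,c(391.5,150),e[2]-.098)-e;print("bar axis bottom rel",w@X-.012,w@Y)
w=onz(p,c(400,117),.17)-e;print("slot rel",w@X-.015,w@Y)
for a in(342,458): w=onz(p,c(a,125),.17)-e;print(w@Y)
for a in(348,435): w=onz(p,c(a,150),e[2]-.098)-e;print(w@Y)
```

```text
bar axis bottom rel -0.0002948635331511771 -8.140922175380485e-05
slot rel -0.0011179389099006867 -0.0010326152037113598
0.00552435224124844
-0.007590676013548142
0.004724910763106189
-0.004887502082836884
```

Run:
```python
from h import *
S=(.6031,.1911)
def ov(n,p,S,k,a,b,W,H):
    im=cv2.resize(p["color"][b:b+H,a:a+W,::-1],None,fx=k,fy=k,interpolation=cv2.INTER_CUBIC)
    for sx,sy,z,col in[(.03,.016,.17,(0,0,255)),(.026,.012,.168,(0,255,0))]:
        pts=proj(p,box(*S,-.196,sx,sy,z,z))[[0,1,3,2]]
        pts=((pts-[a,b]+.5)*k).astype(np.int32); cv2.polylines(im,[pts],True,col,1)
    cv2.imwrite(f"pics/{n}.png",im); return im
A=ov("o9",load("w9"),S,12,225,80,55,45)
B=ov("o14",load("w14"),S,12,215,160,40,45)
cv2.imwrite("pics/oo.png",cv2.resize(np.hstack([A,B]),(800,int(800*A.shape[0]/(A.shape[1]+B.shape[1])))))
```

```text
(no output)
```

View pics/oo.png

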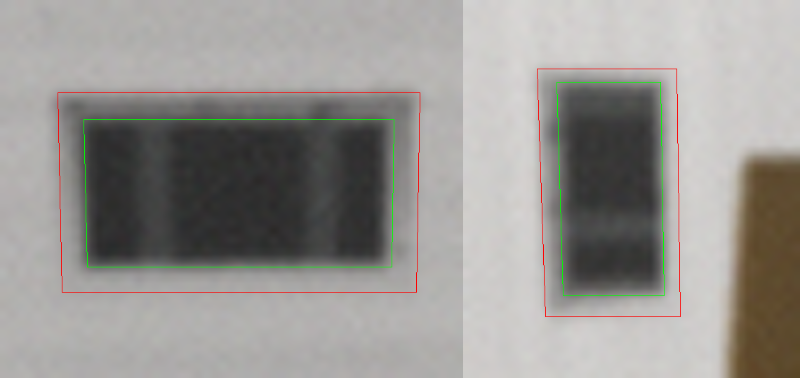

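The overlay of slot (0.6031, 0.1911) fits the dark hole in both views, so the bar has to shift 1.6 mm towards -Y. Correcting, then re-checking with overlays.

>>> drive_tool(
  deltas=[
    [-1,0.05,0.01,0,0,0,0],
    [-1,0,0,0,0,0,0],
    [-1,0,0,0,0,0,0],
  ],
)

```text
time: 20.55
eef_pos: [0.6029, 0.1912, 0.274]
ee_rot: [-3.141, 0.0, -1.767]
wrist_force: [0.4, 0.5, -3.0]
finger_gap: 0.0094
```

```bash
cat > ov.py <<'E'
from h import *; from plant import r
import sys
S=(.6030,.1911); k=int(sys.argv[1])
w,q,s=look(r,k); e=s["eef_pos"]; yw=s["ee_rot"][2]+np.pi/2
def ov(p,kk,a,b,W,H):
    im=cv2.resize(p["color"][b:b+H,a:a+W,::-1],None,fx=kk,fy=kk,interpolation=cv2.INTER_CUBIC)
    def pl(pts,col):
        pts=((proj(p,pts)[[0,1,3,2]]-[a,b]+.5)*kk).astype(np.int32); cv2.polylines(im,[pts],True,col,1)
    pl(box(*S,-.196,.03,.016,.17,.17)[:4],(0,0,255)); pl(box(*S,-.196,.026,.012,.168,.168)[:4],(0,255,0))
    zb=e[2]-.098; pl(box(e[0],e[1],yw,.024,.010,zb,zb)[:4],(255,0,0))
    return im
cv2.imwrite(f"pics/ow{k}.png",ov(w,12,228,155,50,48)); cv2.imwrite(f"pics/os{k}.png",ov(q,14,305,110,50,42))
E
python3 ov.py 16
```

```text
[0.60292999 0.19123418 0.27395859] [-3.14149621e+00  4.65127071e-05 -1.76707956e+00] 20.65 0.009207218312814132 [-0.84122985 -0.02058883 -2.62543454] [0.02465013 0.01732673 0.0293742 ]
```

View pics/ow16.png

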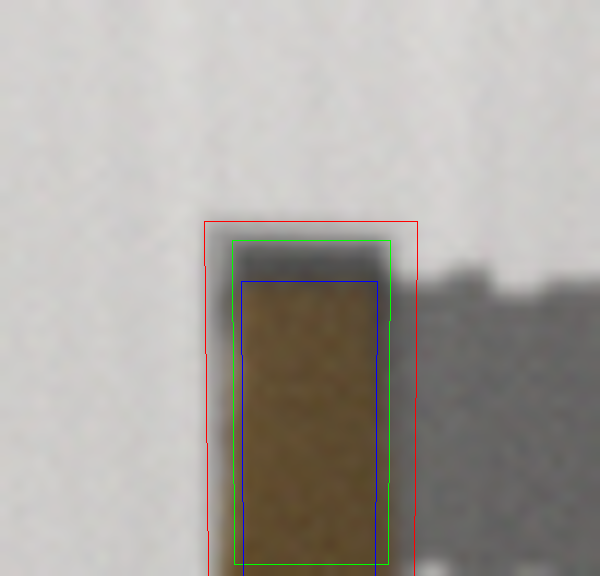

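View pics/os16.png

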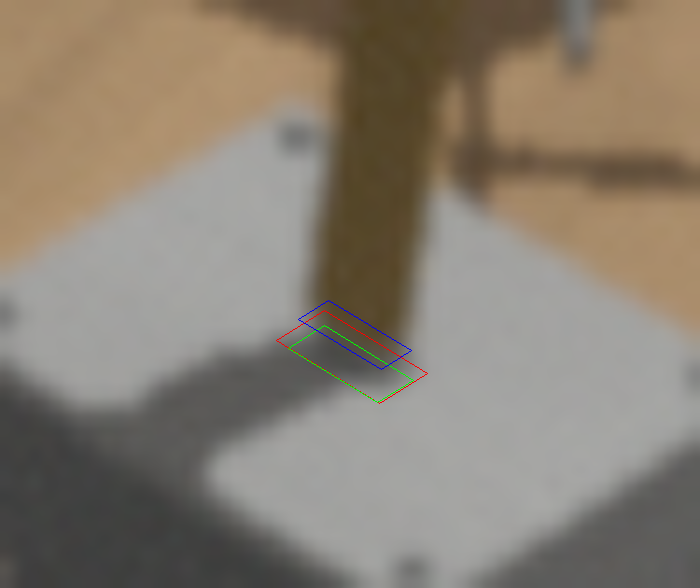

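The wrist overlay shows the bar end inside the hole's outline, perhaps 0.4 mm off in Y. I'll nudge it and descend gently.

>>> drive_tool(
  deltas=[
    [-1,-0.015,0,0.05,0,0,0],
    [-1,0,0,0.07,0,0,0],
    [-1,0,0,0.07,0,0,0],
    [-1,0,0,0.07,0,0,0],
    [-1,0,0,0,0,0,0],
    [-1,0,0,0,0,0,0],
  ],
)

```text
time: 21.25
eef_pos: [0.6029, 0.1917, 0.2659]
ee_rot: [3.141, -0.0, -1.767]
wrist_force: [-0.1, -0.3, -2.1]
finger_gap: 0.0096
```

>>> drive_tool(
  deltas=[
    [-1,0,0,0.06,0,0,0],
    [-1,0,0,0.06,0,0,0],
    [-1,0,0,0.06,0,0,0],
    [-1,0,0,0.06,0,0,0],
    [-1,0,0,0,0,0,0],
  ],
)

```text
time: 21.75
eef_pos: [0.6028, 0.1916, 0.2584]
ee_rot: [3.141, -0.0, -1.767]
wrist_force: [-0.3, -0.9, -3.9]
finger_gap: 0.0091
```

```bash
python3 ov.py 17
```

```text
[0.60295201 0.19170257 0.25879477] [ 3.14143502e+00 -8.36112365e-05 -1.76701314e+00] 21.85 0.00923610080517914 [-0.08272517 -0.0752025  -2.98485305] [0.0260818  0.00582708 0.0229359 ]
```

View pics/ow17.png

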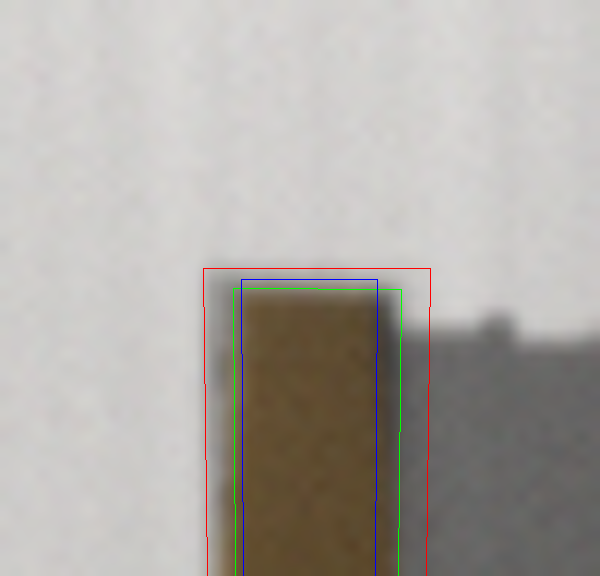

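View pics/os17.png

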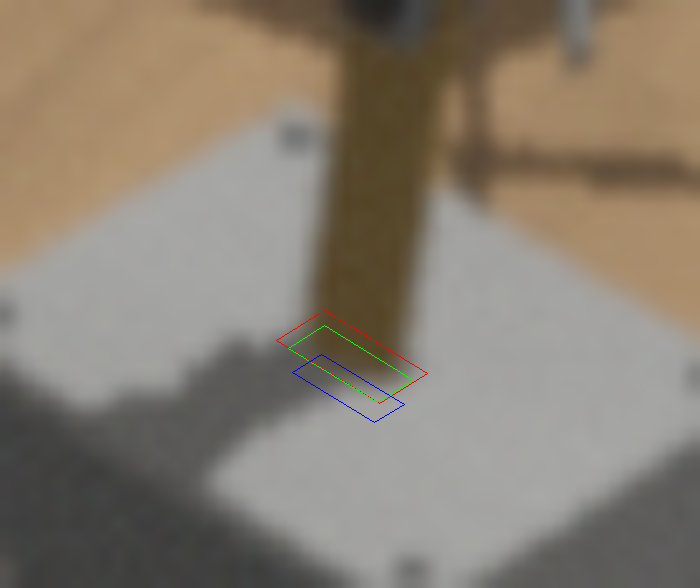

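The end has entered the slot with no side force. I'll re-centre slightly and continue.

>>> drive_tool(
  deltas=[
    [-1,0.01,0,0.06,0,0,0],
    [-1,0,0,0.1,0,0,0],
    [-1,0,0,0.1,0,0,0],
    [-1,0,0,0.1,0,0,0],
    [-1,0,0,0.1,0,0,0],
    [-1,0,0,0,0,0,0],
  ],
)

```text
time: 22.45
eef_pos: [0.6026, 0.1914, 0.2443]
ee_rot: [3.14, -0.0, -1.767]
wrist_force: [-0.1, -0.8, -2.6]
finger_gap: 0.0093
```

>>> drive_tool(
  deltas=[
    [-1,0,0,0.1,0,0,0],
    [-1,0,0,0.1,0,0,0],
    [-1,0,0,0.1,0,0,0],
    [-1,0,0,0.1,0,0,0],
    [-1,0,0,0,0,0,0],
  ],
)

```text
time: 22.95
eef_pos: [0.6026, 0.1914, 0.2323]
ee_rot: [3.141, -0.0, -1.767]
wrist_force: [-0.1, 0.1, -3.0]
finger_gap: 0.0092
```

```bash
python3 ov.py 18
```

```text
[0.60287846 0.19140908 0.23299756] [ 3.14140890e+00 -7.38881217e-05 -1.76700733e+00] 23.05 0.009320614261770943 [-0.71973148  0.40113768 -2.94609814] [-0.02418135  0.00126663  0.02621144]
```

View pics/ow18.png

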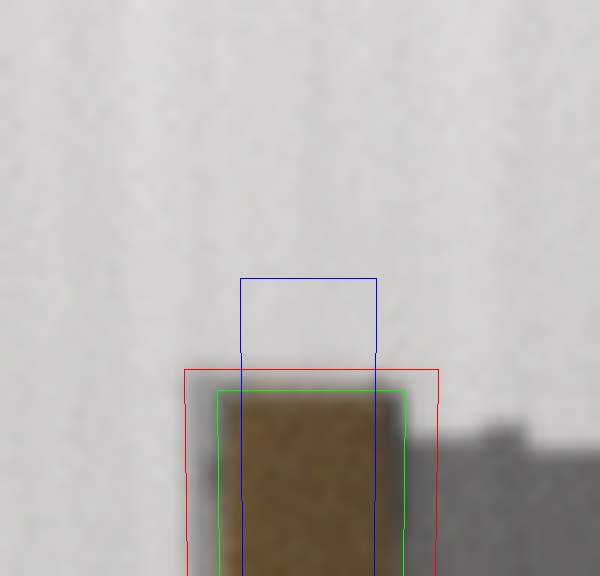

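The bar is centred in the hole with the force at weight only. Now the last 16 mm.

>>> drive_tool(
  deltas=[
    [-1,0,0,0.09,0,0,0],
    [-1,0,0,0.1,0,0,0],
    [-1,0,0,0.1,0,0,0],
    [-1,0,0,0.1,0,0,0],
    [-1,0,0,0.08,0,0,0],
    [-1,0,0,0.05,0,0,0],
    [-1,0,0,0,0,0,0],
    [-1,0,0,0,0,0,0],
    [-1,0,0,0,0,0,0],
  ],
)

```text
time: 23.95
eef_pos: [0.6031, 0.1914, 0.2177]
ee_rot: [-3.141, 0.0, -1.767]
wrist_force: [-0.3, -0.1, -3.6]
finger_gap: 0.0095
```

```bash
python3 ov.py 19
python3 - <<'E'
from h import *; from plant import r
t=snap(r,"top","t19"); print(r.state()["joint_vel"].round(4))
q=load("s19"); cv2.imwrite("pics/s19e.png",cv2.resize(q["color"][90:220,250:400,::-1],None,fx=5,fy=5,interpolation=cv2.INTER_CUBIC)[:600])
p=load("w19"); e=r.state()["eef_pos"]
for z in (.035,.042,.05): print(z,proj(p,box(e[0],e[1],-.196,.024,.01,e[2]+z,e[2]+z)[:4]).round(1).tolist())
cv2.imwrite("pics/w19e.png",cv2.resize(p["color"][170:330,200:310,::-1],None,fx=3.7,fy=3.7,interpolation=cv2.INTER_CUBIC))
E
```

```text
[0.60306364 0.19143197 0.21773738] [-3.14122571e+00  1.47287179e-04 -1.76700639e+00] 24.05 0.009242685455709814 [-0.48020937 -0.16590221 -2.19092202] [-0.00370212 -0.01671062 -0.00230306]
[ 0.0015  0.0018  0.0008  0.0021 -0.002  -0.0001]
0.035 [[263.9, 303.0], [241.9, 303.0], [264.5, 256.1], [241.2, 256.1]]
0.042 [[264.5, 314.0], [241.2, 314.0], [265.1, 265.0], [240.5, 265.0]]
0.05 [[265.2, 328.3], [240.4, 328.3], [266.0, 276.7], [239.5, 276.6]]
```

View pics/s19e.png

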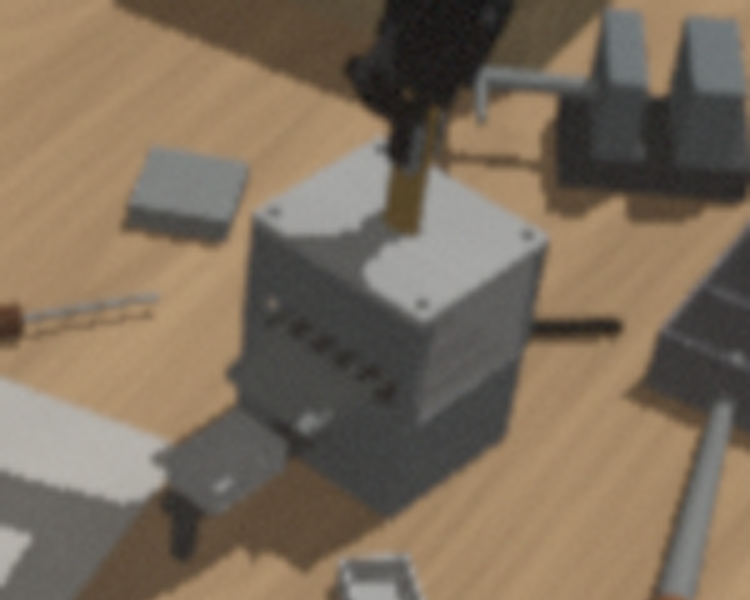

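View pics/w19.png

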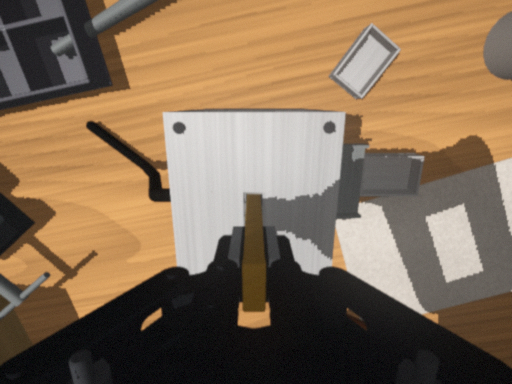

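View pics/w19e.png

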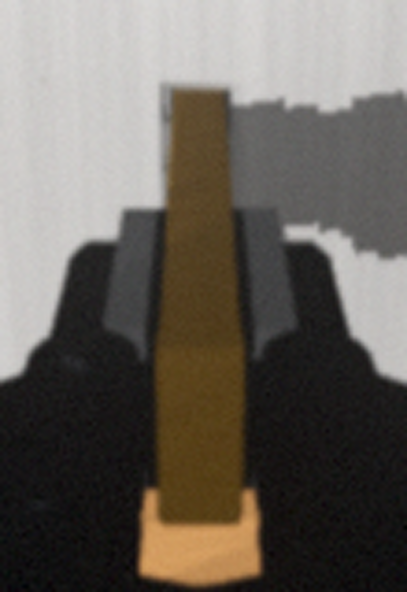

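The bar's top face has the same image position as just after the carry (rows 263–311), so it has not slipped. Force is weight only and the joints are at rest. The tray is still on the rail.

```bash
python3 -c "
from plant import r
print(r.hand_in())"
```

```text
the job is handed in; nothing more can be done
None
```

The job is done and handed in at about 24 s, inside the 58 s limit. The hand-in reported no verdict.

- **Tray:** I put the tray nearest the base on the rail and let go of it. A measurement right after release put its centre 84.5 mm from the box wall (85 wanted) and about 1 mm off the rail's middle. It looked square and level, and it was still there in the last pictures.
- **Bar:** The longer bar came out of the block and went down through the slot, with the wrist force staying at about the bar's own weight. I am still holding it with its lower end at about z = 0.119 m. That is about 51 mm below the lid top, past the nozzles and about 39 mm above the metal floor.
- **Last checks:** The joints were at rest, and the bar's top edges had not moved in the wrist picture, so it had not slipped in the grip. The short bar and bystanders were not touched.
- **Disagreements:**
  - My first slot reading was about 1 mm off because I misread the bevel edge. I corrected it from two wrist views before inserting the bar.
  - The scene camera placed the bar end about 1.5 pixels away from where the wrist camera did.
  - The wrist camera also hinted at a bar tilt of about 0.01 rad, which caused no contact.

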